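# Put the gadgets away in the wind-up time-lock drawer

### The arm

A 7-joint arm with a two-finger parallel gripper is mounted at the origin on the work surface. World frame = base frame: x ahead of the robot, y to its left, z up, the work surface at z = 0. Lengths are in m, angles in rad, forces in N, time in s.
With the tool pointing down it reaches from about 0.4 to 0.85 m from the base axis. Payload 4.4 kg.
Tool frame: the origin (TCP) lies between the finger pads; the fingertips stand 8 mm ahead of it and the grasp point (between the pads) lies 11 mm behind it; z points along the fingers, y is the line along which they close (so a half turn about z gives the same grasp; the last joint's range is limited). The gripper opens to 94 mm and grips with 3 to 60 N. Pads are 16 mm wide; open, the fingers measure 119 mm over their backs; the gripper's body (75 mm by 177 mm) begins 78 mm behind the grasp point.
Start: joints at [1.194, 0.628, 0.038, 1.517, -0.027, 0.996, -0.02], TCP at [0.199, -0.619, 0.213] pointing down, gripper open.
Joint ranges: [-3.06, 3.06], [-0.37, 2.12], [-1.25, 1.32], [0.18, 2.47], [-1.1, 4.24], [0.23, 1.98], [-2.94, 2.94]. Speed limits (rad/s): [2.57, 2.57, 3.14, 3.14, 3.14, 3.14, 3.14].

### API

Orientations are given as a unit quaternion [w, x, y, z].
In Python, from rig import robot, camera, hand_in gives the robot as it stands. The module is installed in compiled form; this text tells all that it offers.
- The arm moves only by the tool arm_command, never from a script. Its argument "moves" is a list of rows, each an object of numbers: "fingers": the finger opening in cm, from 0 to 9.4; "tx", "ty", "tz": the shift along the tool's x, y, z in cm; "ax", "ay", "az": the turn, a rotation vector about the tool's x, y, z in degrees. A call has 1 to 8 rows; each row is the pose to reach, as a shift and turn from the pose commanded when the call began, along the tool's axes at that moment; what a row does not reach only later rows make up. A row lasts 1/8 s, in which the tool goes at most 62.5 mm and 10.7 degrees, less where a joint would pass 70% of its speed; a pose out of reach is approached as far as the arm can. A call with a gripper value outside its range is refused whole. The fingers move at their own pace and stop on an object; "squeeze" is the grip in N (left out, the last holds). Time passes only in rows, so rows that repeat a pose let the fingers close. It gives the time, the measured TCP pose, the force, the opening and the grip force at its end, in the units of the state.
- robot.read_state(): the state, without advancing time (a new reading comes with each control period).
- camera(name): name is "scene" or "top" or "wrist"; returns a dict with "pixels" (384x512x3 uint8, red, green, blue), "depth" (384x512 float32, m along the optical axis (not along the pixel's ray), 0 where there is no reading), "camera_matrix" (3x3 intrinsics, pixels), "position" and "rotation" of the camera in the world. Camera axes: x right, y down, z forward; pixel columns grow to the right and rows downward; lengths in m; the calibration is good to about 2 mm. The wrist camera is an equidistant fisheye: a pixel r from the principal point sees the ray r / f radians off the axis. A picture is of the moment at which its call begins.
- hand_in(): hands the job in; it is judged then, once.
The state is a dict: "time": time; "joint_positions": joint angles; "qd": joint speeds; "tau": joint torques, N m; "ee_pos": TCP position; "eef_rot": TCP orientation; "ft_force": force on the tool from outside, world axes, zero at the start; "torque": the same for the moment, N m; "gripper_width": opening from 0.0 (shut) to 1.0 (fully open); "gripper_force": force on a finger pad.
Only numpy, scipy, OpenCV 4.12 (cv2) and the standard library are available. Lean on these libraries where they do the work, as an engineer would, in place of code of your own. Each camera call takes 0.05 s, during which the arm holds its last target. There are 200 camera calls.

### The job

Put every gadget lying on the desk (earbud case, car key fob, power bank, voice recorder: whichever are there) away in the time-lock box: press its sprung lock knob down and turn it a quarter turn anticlockwise so that it pops up unlocked, pull the drawer out, and lay the gadgets in it. Then push the drawer fully shut, press the knob and turn it back so that it pops up locked, and wind the timer key clockwise, turn by turn, up to its stop. Leave the pen cup, the stapler and the mouse alone.

Things in the scene. Friction and masses are not known exactly. Their poses are not given: they have to be found in the camera images.
- lockbox: Grey steel time-lock box fixed to the desk, 190 deep (x) x 330 wide (y) x 90 high. Origin: middle of the lower edge of its front face (robot side), at desk height; x axis into the box, z up. A drawer fills its front. On its flat top: the dark steel lock knob (35 mm behind the front face, y = -122 mm, robot's right) and the steel timer key (40 mm behind, y = +90 mm, robot's left).
- drawer (a joint): How far the drawer is out, along the box's -x, in m: 0 shut, 0.13 at its outer stop. It stays where left (about 2 N friction). With the lock knob at locked, a bolt holds it within 3 mm of shut; if the knob is turned to locked with the drawer out, the bolt keeps it from shutting. Front panel 14 mm thick, proud of the box face, its top 81 mm above the desk.
- drawer_handle (a point): Middle of the drawer's bar handle: a level steel bar 10 mm thick, 110 mm long along the box's y, 58 mm above the desk, its centre 45 mm in front of the drawer's front panel (40 mm clear gap behind it, 32 mm below the box top), so it can be pinched from above. Moves with the drawer; axes as the box's.
- drawer_floor (a point): On the drawer's inner floor, midway across, 65 mm behind the inner face of its front panel; axes as the box's; moves with the drawer. Floor 16 mm above the desk. Inside reaches x = -65 to +89, y = -142 to +142 mm from here; side walls 39 mm high, front panel 65 mm. Fully out, x = -65 to +65 mm is open to the sky, the rest is under the box top.
- lock_press (a joint): How far the lock knob is pressed down, in m: 0 up, 0.008 fully down. Spring: 4 N to start, 10 N fully down. At locked and at unlocked it stands up at 0; it turns freely out of either only when pressed over 6 mm (unpressed it is blocked); in between it stays held about 5 mm down even when released, until it reaches one of the two places and pops up.
- lock_turn (a joint): Angle of the lock knob in rad, growing anticlockwise seen from above: 0 = locked (bar points along the box's x), 1.57 = unlocked (bar along the box's y). Stops at -0.05 and 1.62; about 0.1 rad of play in each place. Turns with little friction.
- lock_grip (a point): Grip point of the lock knob: on its axis, 133 mm above the desk when up; sinks when the knob is pressed. Its x axis lies along the knob's grip bar, z up. The bar is 44 mm long, 12 mm thick and 28 mm tall; its top is 5 mm above this point and its foot, on a 48 mm disc, 23 mm below it.
- timer_key (a joint): Winding of the timer key in rad, growing clockwise seen from above, 0 to the stop at 4.4 (fully wound). Sprung, but held by a detent: it stays where it is let go. It takes about 0.13 N m at first and 0.22 N m near the stop.
- key_grip (a point): Grip point of the timer key: on its axis, 125 mm above the desk. Its x axis lies along the key's flat wing, z up. The wing is 42 mm long, 9 mm thick and 30 mm tall; its top is 9 mm above this point, its foot 21 mm below, and the stem's seat 31 mm below.
- earbud_case: White rounded earbud case 58 (x) x 40 (y) x 24 high, 50 g; origin at the centre of its underside. May be absent.
- key_fob: Black car key fob with two round buttons, 72 (x) x 36 (y) x 15 high, 60 g; origin at the centre of its underside. May be absent.
- power_bank: Aluminium power bank 82 (x) x 34 (y) x 22 high, 130 g; origin at the centre of its underside. May be absent.
- recorder: Grey voice recorder with a small screen, 84 (x) x 28 (y) x 14 high, 60 g; origin at the centre of its underside. May be absent.
- pen_cup: Bystander: dark steel pen cup with pens, 76 mm across, 95 mm high (pens to 150 mm); origin at the centre of its underside. Leave alone.
- stapler: Bystander: black stapler 140 x 36 x 39 high; origin at the centre of its underside. Leave alone.
- mouse: Bystander: black computer mouse 110 x 62 x 34 high; origin at the centre of its underside. Leave alone.
There are look-alikes about, which are no part of the job. There is more than one size of the key_fob; the one meant has the size given above.

How it is judged:
By the outcome, as a careful person would: the job done as asked, in the order asked, and still so for the second after the job is handed in, with the robot touching nothing.
Of earbud_case, key_fob, power_bank, recorder only 2 to 4 are there at a start; the rules pass over those that are not, and their reading is None.
At some moment in a run one of earbud_case, key_fob, power_bank, recorder may be knocked a few centimetres aside while the robot is not near it.
Once in a run the grip may slacken for a moment while it holds something.
It also fails if it takes over 210 s, if anything falls off the work surface, if the arm or the gripper's body presses on something with over 40 N, if the wrist force passes 120 N, or if a joint passes its speed limit or range.

## Working session

There is one attempt and no reset: what is moved stays moved. The work goes in short steps, Python scripts to look and compute and a tool call to move; the robot and the scene stay as the last step left them, time stands still between calls to the robot, and variables do not carry over. Pictures are saved under pics/ and viewed, at most 14 in all, crops included, and the job is handed in when it is done.

Besides the shell and the picture viewer there is one more tool, called after "Request:" as name([rows], argument=value, ...), one row to a line, values as JSON. arm_command: Moves the arm, as the interface text tells. Its arguments: {"type":"object","properties":{"moves":{"type":"array","items":{"type":"object","properties":{"fingers":{"type":"number"},"tx":{"type":"number"},"ty":{"type":"number"},"tz":{"type":"number"},"ax":{"type":"number"},"ay":{"type":"number"},"az":{"type":"number"}}}},"squeeze":{"type":"number"}},"required":["moves"]}

```bash
mkdir -p pics; ls; cat > h.py <<'E'
import numpy as np,cv2
from scipy.spatial.transform import Rotation as R
from rig import robot,camera,hand_in
def rot(q): return R.from_quat([q[1],q[2],q[3],q[0]])
def save(n,im): cv2.imwrite('pics/'+n+'.png',im[:,:,::-1])
def world(c):
    K=np.array(c['camera_matrix']);h,w=c['depth'].shape
    u,v=np.meshgrid(np.arange(w),np.arange(h));d=c['depth']
    P=np.stack([(u-K[0,2])/K[0,0]*d,(v-K[1,2])/K[1,1]*d,d],-1)
    Rm=np.array(c['rotation']); Rm=Rm if Rm.shape==(3,3) else rot(Rm).as_matrix()
    W=P@Rm.T+np.array(c['position']); W[d==0]=np.nan
    return W
def st():
    s=robot.read_state(); return s
E
python3 - <<'E'
from h import *
s=st();print(s)
a=camera('top');b=camera('scene')
print(a['camera_matrix'],a['position'],a['rotation'],b['position'])
save('top0',a['pixels']);save('scene0',b['pixels'])
np.savez('c0.npz',top=a['pixels'],W=world(a),sp=b['pixels'],SW=world(b))
E
```

```text
pics
{'time': 0.0, 'joint_positions': array([ 1.19419979,  0.62932899,  0.03843706,  1.51831804, -0.02699426,
        0.99630293, -0.01999247]), 'qd': array([-0.00210795, -0.00208914,  0.00029241,  0.00032285,  0.00096204,
       -0.00152823, -0.00091974]), 'tau': array([-4.02694002e-05, -5.49731684e+01,  1.14355803e+00, -1.86633968e+01,
       -5.22395479e-02,  2.36355455e-02,  1.76170333e-04]), 'ee_pos': array([ 0.198618  , -0.61824921,  0.21258111]), 'eef_rot': array([-9.06692209e-04,  9.87948332e-01,  1.54781287e-01, -1.54351629e-04]), 'ft_force': array([-0.78369595, -0.59871804, -0.51189705]), 'torque': array([0.03433322, 0.04439832, 0.00542983]), 'gripper_force': 0.0, 'gripper_width': 1.0020073370832208}
[[499.89482354   0.         249.42645568]
 [  0.         499.89482354 190.93184314]
 [  0.           0.           1.        ]] [ 0.26255839 -0.00938479  1.65571883] [ 0.05752039 -0.69591012  0.71310697 -0.06228128] [ 1.21524603 -0.52091529  0.88263031]
```

```bash
python3 - <<'E'
from h import *
for n in('top0','scene0'):
    i=cv2.imread(f'pics/{n}.png');cv2.imwrite(f'pics/{n}b.png',cv2.resize(i,(800,600),interpolation=cv2.INTER_CUBIC))
E
```

```text
(no output)
```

View pics/top0b.png

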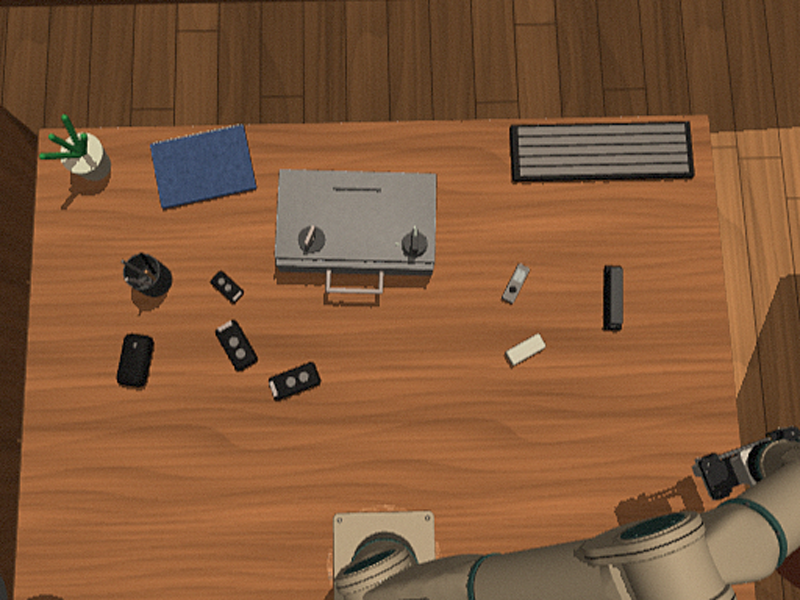

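View pics/scene0b.png

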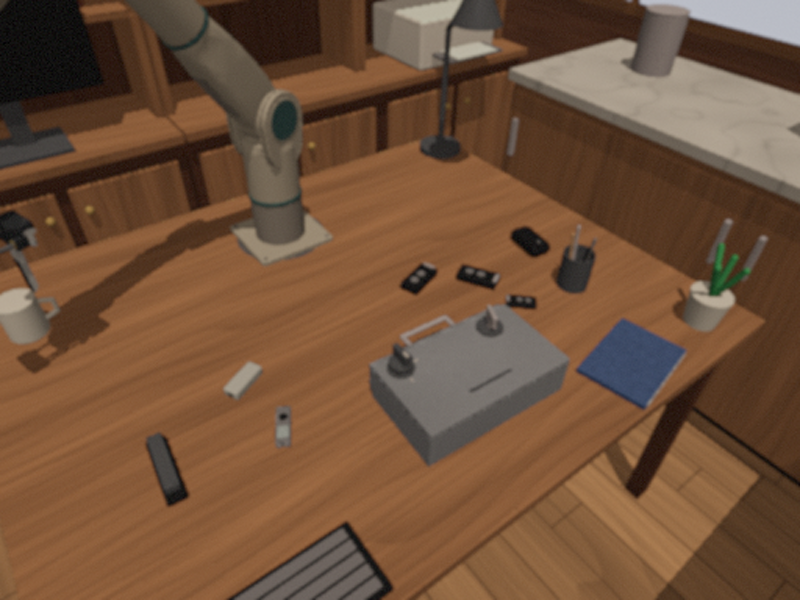

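The top view (800x600) shows the box at (355,220), knob (414,243) and key (310,238). Three black fob look-alikes lie at (227,287) small, (236,345) and (294,381). There is a grey stick with a dark spot at (516,283), probably the recorder, and a light block at (525,350), probably the power bank. The stapler is at (613,297), the mouse at (135,361) and the cup at (147,274). Next I'll measure sizes.

```bash
cat >> h.py <<'E'
def blobs(W,im,zmin=.006,zmax=.2,box=(.3,1.0,-.75,.65)):
    m=(W[...,2]>zmin)&(W[...,2]<zmax)&(W[...,0]>box[0])&(W[...,0]<box[1])&(W[...,1]>box[2])&(W[...,1]<box[3])
    n,l,s,c=cv2.connectedComponentsWithStats(m.astype(np.uint8),connectivity=8)
    for i in range(1,n):
        if s[i,4]<15: continue
        p=W[l==i]; r=cv2.minAreaRect((p[:,:2]*1000).astype(np.float32))
        print(i,'px',c[i].round(0),'n',s[i,4],'mean',p.mean(0).round(3),'ztop',np.percentile(p[:,2],90).round(3),'rect c',np.round(r[0],0),'size',np.round(r[1],0),'ang',round(r[2],1),'rgb',im[l==i].mean(0).round(0))
E
python3 - <<'E'
from h import *
d=np.load('c0.npz');print('TOP');blobs(d['W'],d['top']);print('SCENE');blobs(d['SW'],d['sp'])
W=d['W'];print('desk z',np.nanmedian(W[250:300,150:300,2]), np.nanstd(W[250:300,150:300,2]))
E
```

```text
TOP
1 px [52. 97.] n 835 mean [0.854 0.612 0.096] ztop 0.161 rect c [871. 612.] size [112.  77.] ang 0.5 rgb [105. 116.  86.]
7 px [385.  96.] n 4263 mean [ 0.863 -0.497  0.019] ztop 0.024 rect c [ 866. -494.] size [424. 154.] ang 89.6 rgb [101.  92.  82.]
30 px [129. 106.] n 2618 mean [0.85  0.38  0.015] ztop 0.02 rect c [852. 383.] size [175. 218.] ang 11.6 rgb [ 65.  78. 104.]
440 px [228. 143.] n 6894 mean [0.691 0.044 0.087] ztop 0.096 rect c [694.  44.] size [361. 290.] ang 88.8 rgb [131. 123. 114.]
1337 px [ 94. 175.] n 640 mean [0.6   0.482 0.06 ] ztop 0.102 rect c [612. 499.] size [132.  85.] ang 56.3 rgb [46. 40. 35.]
1522 px [330. 180.] n 220 mean [ 0.574 -0.295  0.015] ztop 0.02 rect c [ 574. -297.] size [34. 92.] ang 63.0 rgb [133. 122. 110.]
1569 px [392. 190.] n 506 mean [ 0.533 -0.496  0.031] ztop 0.044 rect c [ 534. -503.] size [ 50. 145.] ang 86.1 rgb [59. 54. 49.]
1591 px [145. 182.] n 239 mean [0.581 0.323 0.015] ztop 0.021 rect c [580. 324.] size [76. 52.] ang 33.1 rgb [60. 51. 43.]
2368 px [151. 220.] n 500 mean [0.453 0.302 0.021] ztop 0.027 rect c [453. 304.] 
[... 1158 characters left out ...]
01.  96.]
25 px [404. 231.] n 2218 mean [0.855 0.371 0.014] ztop 0.017 rect c [849. 379.] size [155. 216.] ang 11.5 rgb [ 64.  75. 100.]
31 px [155. 243.] n 290 mean [ 0.435 -0.31   0.019] ztop 0.023 rect c [ 432. -307.] size [37. 84.] ang 28.8 rgb [151. 139. 124.]
33 px [180. 272.] n 248 mean [ 0.576 -0.296  0.013] ztop 0.016 rect c [ 574. -294.] size [27. 88.] ang 62.7 rgb [113. 104.  95.]
34 px [105. 299.] n 663 mean [ 0.551 -0.502  0.029] ztop 0.04 rect c [ 538. -501.] size [ 36. 142.] ang 85.6 rgb [62. 55. 50.]
37 px [206. 366.] n 2878 mean [ 0.853 -0.374  0.018] ztop 0.02 rect c [ 866. -403.] size [207. 130.] ang 89.8 rgb [89. 80. 74.]
desk z 0.0013821191052350024 0.0042517987124845134
```

```bash
python3 - <<'E'
from h import *
d=np.load('c0.npz');im=d['top']
A=cv2.resize(im[165:215,120:180],(400,333),interpolation=cv2.INTER_CUBIC);B=cv2.resize(im[165:250,300:370],(400,486),interpolation=cv2.INTER_CUBIC)
C=np.zeros((486,800,3),np.uint8);C[:333,:400]=A;C[:,400:]=B;save('crop0',C)
for W in(d['W'],d['SW']):
    z=W[...,2];m=(z>.082)&(z<.1)&(W[...,0]>.55)&(W[...,0]<.85)&(W[...,1]>-.2)&(W[...,1]<.3)
    n,l,s,c=cv2.connectedComponentsWithStats(m.astype(np.uint8));i=1+s[1:,4].argmax()
    p=W[l==i];print(np.median(p[:,2]),cv2.minAreaRect((p[:,:2]*1000).astype(np.float32)))
    for lo,y in((.112,None),):
        m=(z>lo)&(z<.15)&(W[...,0]>.58)&(W[...,0]<.75)&(W[...,1]>-.2)&(W[...,1]<.3)
        for side in(-1,1):
            q=W[m&((W[...,1]-.05)*side>0)];print(side,len(q),q.mean(0).round(4),cv2.minAreaRect((q[:,:2]*1000).astype(np.float32)))
E
```

```text
0.09107935009123302 ((702.93212890625, 43.31083679199219), (330.2485046386719, 207.0164031982422), 86.91594696044922)
-1 109 [ 0.6411 -0.0748  0.1276] ((642.7636108398438, -75.34254455566406), (44.730228424072266, 43.73955154418945), 88.60846710205078)
1 53 [0.6572 0.1348 0.1307] ((658.0507202148438, 135.11660766601562), (8.820525169372559, 38.65547561645508), 66.13758850097656)
0.09020809514712369 ((703.937744140625, 42.931732177734375), (332.8295593261719, 203.48562622070312), 87.0331802368164)
-1 120 [ 0.646  -0.0799  0.1289] ((642.550048828125, -79.54206848144531), (39.28554916381836, 35.81932830810547), 42.740509033203125)
1 62 [0.6622 0.1309 0.1271] ((659.5560913085938, 133.51181030273438), (9.333855628967285, 40.965545654296875), 66.63944244384766)
```

View pics/crop0.png

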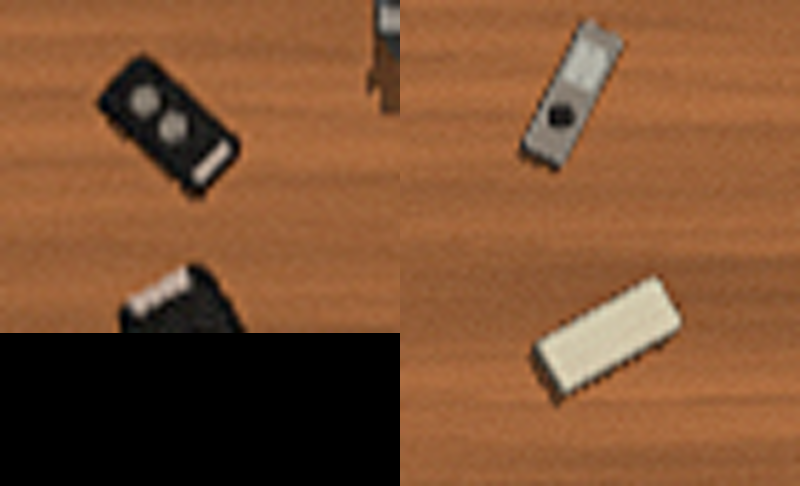

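The two large fobs measure about 105x53, while the one at (227,287) is the 72x36 fob. The light block is 84x37x23, so it is the power bank, and the slim stick with the screen is the recorder. There is no earbud case. The box yaw is about -3°, with its origin near (0.6155, 0.048). I'll go above the knob first.

```bash
cat >> h.py <<'E'
def tgt(x,y,z,a):
    a=np.radians(a);X=np.array([np.cos(a),np.sin(a),0]);Z=np.array([0,0,-1.])
    return np.array([x,y,z]),R.from_matrix(np.stack([X,np.cross(Z,X),Z],1))
def plan(*ps):
    s=st();Rm=rot(s['eef_rot']);p0=s['ee_pos'];X=Rm.as_matrix()[:,0]
    print('t',round(s['time'],2),'tcp',p0.round(4),'xang',round(np.degrees(np.arctan2(X[1],X[0])),1),'F',s['ft_force'].round(1),'w',round(s['gripper_width']*9.4,2),'gf',round(s['gripper_force'],1),'q7',round(s['joint_positions'][6],2))
    for p in ps:
        P,Q=tgt(*p);print(p,'t cm',(Rm.inv().apply(P-p0)*100).round(2),'a deg',np.degrees((Rm.inv()*Q).as_rotvec()).round(1))
BO=np.array([.6155,.0477]);BY=-3.0
def bx(x,y,o=None):
    a=np.radians(BY);o=BO if o is None else o;return o+np.array([np.cos(a)*x-np.sin(a)*y,np.sin(a)*x+np.cos(a)*y])
E
python3 -c "
from h import *
k=bx(.035,-.122);print(k)
plan((*k,.23,-3),(*bx(-.03,-.03),.36,-3))"
```

```text
[ 0.64406705 -0.07596456]
t 0.1 tcp [ 0.1986 -0.6183  0.2127] xang 17.8 F [-0.7 -0.4 -0.5] w 9.42 gf 0.0 q7 -0.02
(np.float64(0.644067047054771), np.float64(-0.07596456170856103), 0.23, -3) t cm [ 59.   -38.02  -1.67] a deg [-0.1  0.  20.8]
(np.float64(0.5839710352700745), np.float64(0.0193111926446511), 0.36, -3) t cm [ 56.19 -48.95 -14.65] a deg [-0.1  0.  20.8]
```

Request:
arm_command([
  {"tx":6,"ty":-5,"tz":-3},
  {"tx":12,"ty":-10,"tz":-5,"az":5},
  {"tx":17,"ty":-15,"tz":-8,"az":10},
  {"tx":22,"ty":-19,"tz":-11,"az":15},
  {"tx":27,"ty":-23,"tz":-14.6,"az":20.8},
  {"tx":32,"ty":-28,"tz":-14.6,"az":20.8},
  {"tx":37,"ty":-32,"tz":-14.6,"az":20.8},
  {"tx":42,"ty":-36,"tz":-14.6,"az":20.8},
])

```text
invalid input
```

Request:
arm_command([
  {"tx":3,"ty":-6},
  {"tx":7,"ty":-10},
  {"tx":9,"ty":-16},
  {"tx":9,"ty":-16},
])

```text
invalid input
```

```bash
python3 - <<'E'
from h import *
plan((*bx(.035,-.122),.2,-3))
c=camera('wrist');print(c['camera_matrix'],c['position'],c['rotation'])
np.savez('w1.npz',**{k:np.array(v) for k,v in c.items()})
save('w1',cv2.resize(c['pixels'],(800,600)))
E
```

```text
t 0.1 tcp [ 0.1986 -0.6183  0.2127] xang 17.8 F [-0.7 -0.4 -0.5] w 9.42 gf 0.0 q7 -0.02
(np.float64(0.644067047054771), np.float64(-0.07596456170856103), 0.2, -3) t cm [ 59.   -38.01   1.33] a deg [-0.1  0.  20.8]
[[297.31863964   0.         255.91235275]
 [  0.         297.31863964 189.12275204]
 [  0.           0.           1.        ]] [ 0.26542784 -0.5970689   0.383911  ] [ 0.0958905   0.80248855 -0.58452072 -0.07178212]
```

View pics/w1.png

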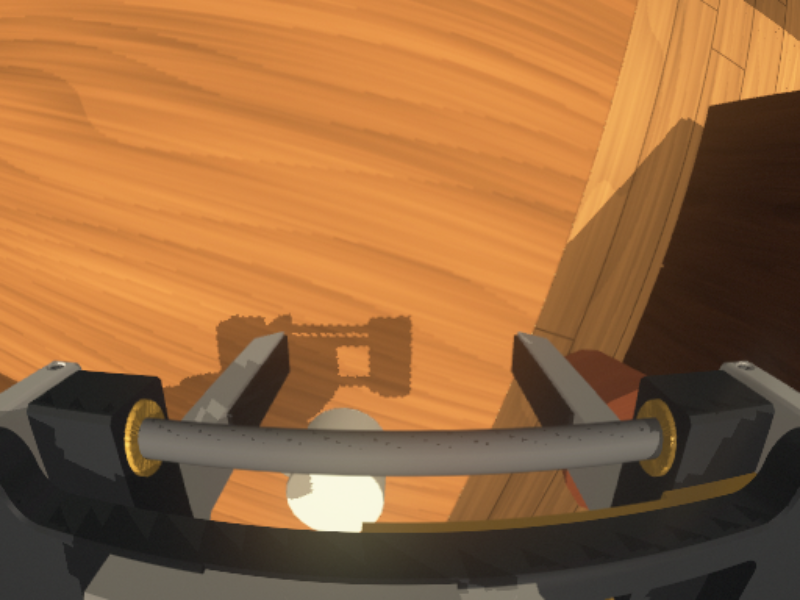

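The move was refused, so nothing moved. The wrist view shows the fingers from behind with a mug below them at (335,470). I'll retry with every key given.

Request:
arm_command([
  {"fingers":9.4,"tx":2,"ty":0,"tz":-5,"ax":0,"ay":0,"az":0},
])

```text
time: 0.28
ee_pos: [0.2149, -0.6106, 0.2597]
eef_rot: [-0.005, 0.988, 0.153, -0.002]
ft_force: [0.6, -1.3, 1.0]
gripper_width: 1.003
gripper_force: 0.0
```

Request:
arm_command([
  {"fingers":9.4,"tx":2,"ty":0,"tz":-5,"ax":0,"ay":0,"az":0},
], squeeze=30)

```text
time: 0.4
ee_pos: [0.2369, -0.606, 0.3138]
eef_rot: [-0.001, 0.988, 0.154, -0.0]
ft_force: [1.0, -0.9, 0.5]
gripper_width: 1.001
gripper_force: 0.0
```

Request:
arm_command([
  {"fingers":9.4,"tx":4,"ty":-4,"tz":-2,"ax":0,"ay":0,"az":5},
  {"fingers":9.4,"tx":9,"ty":-8,"tz":-4,"ax":0,"ay":0,"az":10},
  {"fingers":9.4,"tx":13,"ty":-12,"tz":-4.7,"ax":0,"ay":0,"az":15},
  {"fingers":9.4,"tx":18,"ty":-16,"tz":-4.7,"ax":0,"ay":0,"az":20.8},
  {"fingers":9.4,"tx":22,"ty":-20,"tz":-4.7,"ax":0,"ay":0,"az":20.8},
  {"fingers":9.4,"tx":27,"ty":-24,"tz":-4.7,"ax":0,"ay":0,"az":20.8},
  {"fingers":9.4,"tx":31,"ty":-28,"tz":-4.7,"ax":0,"ay":0,"az":20.8},
  {"fingers":9.4,"tx":36,"ty":-32,"tz":-4.7,"ax":0,"ay":0,"az":20.8},
])

```text
time: 1.4
ee_pos: [0.4812, -0.1916, 0.3606]
eef_rot: [0.0, 1.0, -0.026, -0.0]
ft_force: [0.8, 0.0, -0.2]
gripper_width: 1.002
gripper_force: 0.0
```

```bash
python3 - <<'E'
from h import *
plan((*bx(-.03,-.05),.36,-3))
E
```

```text
t 1.4 tcp [ 0.4812 -0.1916  0.3606] xang -3.0 F [ 0.8  0.  -0.2] w 9.42 gf 0.0 q7 -1.3
(np.float64(0.5829243161452157), np.float64(-0.0006613980504403816), 0.36, -3) t cm [  9.15 -19.61   0.05] a deg [ 0.  0. -0.]
```

Request:
arm_command([
  {"fingers":9.4,"tx":2.5,"ty":-5,"tz":0,"ax":0,"ay":0,"az":0},
  {"fingers":9.4,"tx":5,"ty":-10,"tz":0,"ax":0,"ay":0,"az":0},
  {"fingers":9.4,"tx":7.5,"ty":-15,"tz":0,"ax":0,"ay":0,"az":0},
  {"fingers":9.4,"tx":9.1,"ty":-19.6,"tz":0,"ax":0,"ay":0,"az":0},
  {"fingers":9.4,"tx":9.1,"ty":-19.6,"tz":0,"ax":0,"ay":0,"az":0},
])

```text
time: 2.02
ee_pos: [0.5826, 0.0032, 0.3596]
eef_rot: [-0.001, 1.0, -0.022, -0.001]
ft_force: [0.2, -0.7, 0.6]
gripper_width: 1.001
gripper_force: 0.0
```

```bash
cat >> h.py <<'E'
def fworld(c):
    K=np.array(c['camera_matrix']);d=np.array(c['depth']);h,w=d.shape
    u,v=np.meshgrid(np.arange(w),np.arange(h));a=(u-K[0,2]);b=(v-K[1,2]);r=np.hypot(a,b)+1e-9;th=r/K[0,0]
    t=np.tan(th);P=np.stack([a/r*t*d,b/r*t*d,d],-1)
    W=P@rot(c['rotation']).as_matrix().T+np.array(c['position']);W[d==0]=np.nan
    return W
E
python3 - <<'E'
from h import *
c=camera('wrist');np.savez('w2.npz',**{k:np.array(v) for k,v in c.items()})
save('w2',cv2.resize(c['pixels'],(800,600)))
plan()
W=fworld(c);z=W[...,2];x=W[...,0];y=W[...,1]
print('z at',[z[v,u].round(3) for v,u in((50,250),(100,250),(150,250),(200,250))])
m=(z>.082)&(z<.098)&(x>.55)&(x<.9)&(y>-.2)&(y<.3)
n,l,s,cc=cv2.connectedComponentsWithStats(m.astype(np.uint8));i=1+s[1:,4].argmax()
p=W[l==i];print(np.median(p[:,2]),cv2.minAreaRect((p[:,:2]*1000).astype(np.float32)))
for lo,hi,yc in((.123,.15,-.076),(.12,.15,.1355),(.045,.07,0.04)):
    q=W[(z>lo)&(z<hi)&(abs(y-yc)<(.045 if lo>.1 else .1))&(x<(.7 if lo>.1 else .575))&(x>(.6 if lo>.1 else .53))];print(len(q),len(q) and (q.mean(0).round(4),cv2.minAreaRect((q[:,:2]*1000).astype(np.float32))))
E
```

```text
t 2.08 tcp [ 5.821e-01 -2.000e-04  3.598e-01] xang -2.8 F [-1.  -0.2 -0.6] w 9.43 gf 0.0 q7 -1.7
z at [np.float64(0.091), np.float64(0.089), np.float64(0.082), np.float64(0.0)]
0.09005664517013517 ((704.2509765625, 43.948081970214844), (330.9150390625, 200.84434509277344), 86.96355438232422)
341 (array([ 0.6426, -0.0741,  0.1364]), ((642.9579467773438, -74.72332763671875), (11.98442268371582, 43.19089126586914), 88.51029205322266))
238 (array([0.659 , 0.1345, 0.1317]), ((659.2417602539062, 135.8198699951172), (10.153327941894531, 41.5711669921875), 64.61663055419922))
553 (array([0.5582, 0.0489, 0.0621]), ((563.6364135742188, 51.24509811401367), (119.7214126586914, 26.60355567932129), 87.903564453125))
```

View pics/w2.png

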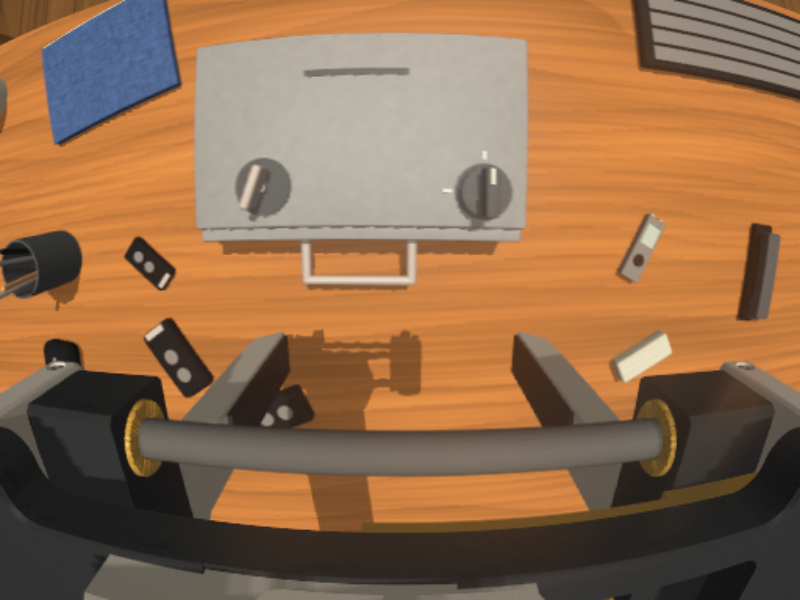

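The wrist view confirms the layout: knob (485,190) with its bar along box x, key (258,188) at about -25°, and handle (360,280). I'll refine the box origin to (0.6145, 0.0485) and descend to the knob.

Request:
arm_command([
  {"fingers":5,"tx":2.2,"ty":2.4,"tz":4,"ax":0,"ay":0,"az":0},
  {"fingers":5,"tx":4.3,"ty":4.8,"tz":8,"ax":0,"ay":0,"az":0},
  {"fingers":5,"tx":6.45,"ty":7.15,"tz":12,"ax":0,"ay":0,"az":0},
  {"fingers":5,"tx":6.45,"ty":7.15,"tz":16,"ax":0,"ay":0,"az":0},
  {"fingers":5,"tx":6.45,"ty":7.15,"tz":19,"ax":0,"ay":0,"az":0},
  {"fingers":5,"tx":6.45,"ty":7.15,"tz":19,"ax":0,"ay":0,"az":0},
])

```text
time: 2.82
ee_pos: [0.6402, -0.0789, 0.1682]
eef_rot: [0.0, 1.0, -0.027, -0.003]
ft_force: [-0.1, -0.4, 0.4]
gripper_width: 0.53
gripper_force: 0.0
```

```bash
sed -i 's/BO=.*;BY/BO=np.array([.6145,.0485]);BY/' h.py; python3 -c "
from h import *
plan((*bx(.035,-.122),.121,-3))"
```

```text
t 2.83 tcp [ 0.6402 -0.0789  0.1682] xang -3.1 F [-0.1 -0.4  0.4] w 4.98 gf 0.0 q7 -1.59
(np.float64(0.643067047054771), np.float64(-0.07516456170856103), 0.121, -3) t cm [ 0.3  -0.39  4.72] a deg [ 0.1  0.3 -0.1]
```

Request:
arm_command([
  {"fingers":5,"tx":0.15,"ty":-0.2,"tz":2,"ax":0,"ay":0,"az":0},
  {"fingers":5,"tx":0.15,"ty":-0.2,"tz":3,"ax":0,"ay":0,"az":0},
  {"fingers":5,"tx":0.15,"ty":-0.2,"tz":3,"ax":0,"ay":0,"az":0},
])

```text
time: 3.2
ee_pos: [0.6442, -0.0756, 0.1409]
eef_rot: [0.0, 1.0, -0.026, -0.0]
ft_force: [-0.0, -0.5, 0.2]
gripper_width: 0.527
gripper_force: 0.0
```

```bash
python3 -c "
from h import *
plan((*bx(.035,-.122),.121,-3))"
```

```text
t 3.2 tcp [ 0.6442 -0.0756  0.1409] xang -3.0 F [-0.  -0.5  0.2] w 4.95 gf 0.0 q7 -1.6
(np.float64(0.643067047054771), np.float64(-0.07516456170856103), 0.121, -3) t cm [-0.12 -0.04  1.99] a deg [ 0.  0. -0.]
```

Request:
arm_command([
  {"fingers":5,"tx":-0.1,"ty":0,"tz":1,"ax":0,"ay":0,"az":0},
  {"fingers":5,"tx":-0.1,"ty":0,"tz":2,"ax":0,"ay":0,"az":0},
  {"fingers":5,"tx":-0.1,"ty":0,"tz":2,"ax":0,"ay":0,"az":0},
  {"fingers":0.5,"tx":-0.1,"ty":0,"tz":2,"ax":0,"ay":0,"az":0},
  {"fingers":0.5,"tx":-0.1,"ty":0,"tz":2,"ax":0,"ay":0,"az":0},
  {"fingers":0.5,"tx":-0.1,"ty":0,"tz":2,"ax":0,"ay":0,"az":0},
  {"fingers":0.5,"tx":-0.1,"ty":0,"tz":2,"ax":0,"ay":0,"az":0},
], squeeze=30)

```text
time: 4.08
ee_pos: [0.6434, -0.0755, 0.1207]
eef_rot: [0.0, 1.0, -0.026, 0.0]
ft_force: [-1.4, -7.3, 1.8]
gripper_width: 0.144
gripper_force: 4.3
```

Request:
arm_command([
  {"fingers":0.5,"tx":0,"ty":0,"tz":0.4,"ax":0,"ay":0,"az":0},
  {"fingers":0.5,"tx":0,"ty":0,"tz":0.85,"ax":0,"ay":0,"az":0},
  {"fingers":0.5,"tx":0,"ty":0,"tz":0.95,"ax":0,"ay":0,"az":0},
  {"fingers":0.5,"tx":0,"ty":0,"tz":0.95,"ax":0,"ay":0,"az":0},
])

```text
time: 4.58
ee_pos: [0.6434, -0.0764, 0.1126]
eef_rot: [0.001, 1.0, -0.027, 0.0]
ft_force: [-3.3, -2.6, 11.1]
gripper_width: 0.124
gripper_force: 30.0
```

Request:
arm_command([
  {"fingers":0.5,"tx":0,"ty":0,"tz":0,"ax":0,"ay":0,"az":-9},
  {"fingers":0.5,"tx":0,"ty":0,"tz":0,"ax":0,"ay":0,"az":-19},
  {"fingers":0.5,"tx":0,"ty":0,"tz":0,"ax":0,"ay":0,"az":-29},
  {"fingers":0.5,"tx":0,"ty":0,"tz":0,"ax":0,"ay":0,"az":-39},
  {"fingers":0.5,"tx":0,"ty":0,"tz":0,"ax":0,"ay":0,"az":-49},
  {"fingers":0.5,"tx":0,"ty":0,"tz":0,"ax":0,"ay":0,"az":-59},
  {"fingers":0.5,"tx":0,"ty":0,"tz":0,"ax":0,"ay":0,"az":-69},
  {"fingers":0.5,"tx":0,"ty":0,"tz":0,"ax":0,"ay":0,"az":-79},
])

```text
time: 5.58
ee_pos: [0.6428, -0.0753, 0.112]
eef_rot: [0.0, 0.786, 0.618, -0.001]
ft_force: [-3.5, -1.0, 8.9]
gripper_width: 0.129
gripper_force: 42.6
```

Request:
arm_command([
  {"fingers":0.5,"tx":0,"ty":0,"tz":0,"ax":0,"ay":0,"az":-8},
  {"fingers":0.5,"tx":0,"ty":0,"tz":0,"ax":0,"ay":0,"az":-11},
  {"fingers":0.5,"tx":0,"ty":0,"tz":0,"ax":0,"ay":0,"az":-11},
])

```text
time: 5.95
ee_pos: [0.6426, -0.0753, 0.1118]
eef_rot: [-0.0, 0.725, 0.688, -0.001]
ft_force: [-3.2, -1.5, 9.3]
gripper_width: 0.127
gripper_force: 42.7
```

```bash
python3 -c "
from h import *
plan((*bx(.035,-.122),.121,87))"
```

```text
t 5.95 tcp [ 0.6426 -0.0753  0.1118] xang 87.0 F [-3.2 -1.5  9.3] w 1.2 gf 42.7 q7 -0.37
(np.float64(0.643067047054771), np.float64(-0.07516456170856103), 0.121, 87) t cm [ 0.02  0.05 -0.92] a deg [-0.1  0.  -0. ]
```

Request:
arm_command([
  {"fingers":0.5,"tx":0,"ty":0,"tz":-0.5,"ax":0,"ay":0,"az":0},
  {"fingers":0.5,"tx":0,"ty":0,"tz":-0.9,"ax":0,"ay":0,"az":0},
  {"fingers":4,"tx":0,"ty":0,"tz":-0.9,"ax":0,"ay":0,"az":0},
  {"fingers":4,"tx":0,"ty":0,"tz":-0.9,"ax":0,"ay":0,"az":0},
  {"fingers":4,"tx":0,"ty":0,"tz":-4,"ax":0,"ay":0,"az":0},
  {"fingers":4,"tx":0,"ty":0,"tz":-8,"ax":0,"ay":0,"az":0},
  {"fingers":4,"tx":4,"ty":-3,"tz":-9,"ax":0,"ay":0,"az":0},
  {"fingers":4,"tx":8,"ty":-6,"tz":-9,"ax":0,"ay":0,"az":0},
])

```text
time: 6.95
ee_pos: [0.5881, 0.0094, 0.2026]
eef_rot: [0.001, 0.726, 0.688, 0.002]
ft_force: [0.4, 1.3, 0.5]
gripper_width: 0.423
gripper_force: 0.0
```

Request:
arm_command([
  {"fingers":4,"tx":4.2,"ty":-3.4,"tz":0,"ax":0,"ay":0,"az":0},
  {"fingers":4,"tx":4.2,"ty":-3.4,"tz":4,"ax":0,"ay":0,"az":0},
  {"fingers":4,"tx":4.2,"ty":-3.4,"tz":7,"ax":0,"ay":0,"az":0},
  {"fingers":4,"tx":4.2,"ty":-3.4,"tz":7,"ax":0,"ay":0,"az":0},
  {"fingers":4,"tx":4.2,"ty":-3.4,"tz":7,"ax":0,"ay":0,"az":0},
])

```text
time: 7.58
ee_pos: [0.5568, 0.0522, 0.1321]
eef_rot: [0.0, 0.725, 0.688, 0.001]
ft_force: [0.2, -0.3, -0.3]
gripper_width: 0.423
gripper_force: 0.0
```

```bash
python3 - <<'E'
from h import *
plan((*bx(-.059,0),.047,87))
c=camera('wrist');W=fworld(c);z=W[...,2];k=bx(.035,-.122)
q=W[(z>.115)&(z<.16)&(np.hypot(W[...,0]-k[0],W[...,1]-k[1])<.035)];print(len(q))
if len(q): print(np.percentile(q[:,2],90),cv2.minAreaRect((q[:,:2]*1000).astype(np.float32)))
E
```

```text
t 7.58 tcp [0.5568 0.0522 0.1321] xang 87.0 F [ 0.2 -0.3 -0.3] w 3.98 gf 0.0 q7 -0.62
(np.float64(0.5555808574494802), np.float64(0.051587821418333686), 0.047, 87) t cm [-0.08 -0.13  8.51] a deg [ 0.1 -0.   0. ]
0
```

Request:
arm_command([
  {"fingers":4,"tx":-0.1,"ty":-0.1,"tz":3,"ax":0,"ay":0,"az":0},
  {"fingers":4,"tx":-0.1,"ty":-0.1,"tz":6,"ax":0,"ay":0,"az":0},
  {"fingers":4,"tx":-0.1,"ty":-0.1,"tz":8.5,"ax":0,"ay":0,"az":0},
  {"fingers":4,"tx":-0.1,"ty":-0.1,"tz":8.5,"ax":0,"ay":0,"az":0},
  {"fingers":0.5,"tx":-0.1,"ty":-0.1,"tz":8.5,"ax":0,"ay":0,"az":0},
  {"fingers":0.5,"tx":-0.1,"ty":-0.1,"tz":8.5,"ax":0,"ay":0,"az":0},
  {"fingers":0.5,"tx":-0.1,"ty":-0.1,"tz":8.5,"ax":0,"ay":0,"az":0},
  {"fingers":0.5,"tx":-0.1,"ty":-0.1,"tz":8.5,"ax":0,"ay":0,"az":0},
])

```text
time: 8.62
ee_pos: [0.5548, 0.0508, 0.0467]
eef_rot: [0.0, 0.725, 0.688, 0.0]
ft_force: [-2.1, -0.2, 6.6]
gripper_width: 0.095
gripper_force: 30.0
```

Request:
arm_command([
  {"fingers":0.5,"tx":0,"ty":-2,"tz":0,"ax":0,"ay":0,"az":0},
  {"fingers":0.5,"tx":0,"ty":-4,"tz":0,"ax":0,"ay":0,"az":0},
  {"fingers":0.5,"tx":0,"ty":-6,"tz":0,"ax":0,"ay":0,"az":0},
  {"fingers":0.5,"tx":0,"ty":-8,"tz":0,"ax":0,"ay":0,"az":0},
  {"fingers":0.5,"tx":0,"ty":-10,"tz":0,"ax":0,"ay":0,"az":0},
  {"fingers":0.5,"tx":0,"ty":-12,"tz":0,"ax":0,"ay":0,"az":0},
  {"fingers":0.5,"tx":0,"ty":-13.1,"tz":0,"ax":0,"ay":0,"az":0},
  {"fingers":0.5,"tx":0,"ty":-13.1,"tz":0,"ax":0,"ay":0,"az":0},
])

```text
time: 9.62
ee_pos: [0.425, 0.0575, 0.0466]
eef_rot: [0.001, 0.725, 0.688, 0.001]
ft_force: [1.2, -2.1, 8.6]
gripper_width: 0.094
gripper_force: 30.0
```

```bash
python3 - <<'E'
from h import *
plan((*bx(-.059-.13,0),.047,87))
E
```

```text
t 9.62 tcp [0.425  0.0575 0.0466] xang 87.0 F [ 1.2 -2.1  8.6] w 0.88 gf 30.0 q7 -0.89
(np.float64(0.4257590179313856), np.float64(0.058391495729916386), 0.047, 87) t cm [ 0.09  0.07 -0.04] a deg [0.1 0.  0. ]
```

Request:
arm_command([
  {"fingers":4,"tx":0,"ty":0,"tz":0,"ax":0,"ay":0,"az":0},
  {"fingers":4,"tx":0,"ty":0,"tz":0,"ax":0,"ay":0,"az":0},
  {"fingers":4,"tx":0,"ty":0,"tz":-5,"ax":0,"ay":0,"az":0},
  {"fingers":6,"tx":0,"ty":0,"tz":-10,"ax":0,"ay":0,"az":0},
  {"fingers":7,"tx":-4,"ty":0,"tz":-15,"ax":0,"ay":0,"az":10},
  {"fingers":7,"tx":-9,"ty":0,"tz":-17,"ax":0,"ay":0,"az":0},
  {"fingers":7,"tx":-14,"ty":0,"tz":-17,"ax":0,"ay":0,"az":0},
  {"fingers":7,"tx":-17,"ty":0,"tz":-17,"ax":0,"ay":0,"az":0},
])

```text
time: 10.62
ee_pos: [0.4143, -0.1149, 0.216]
eef_rot: [0.0, 0.726, 0.687, -0.0]
ft_force: [-0.3, 0.3, 0.4]
gripper_width: 0.748
gripper_force: 0.0
```

```bash
cat >> h.py <<'E'
def objs():
    a=camera('top');b=camera('scene');np.savez('last.npz',top=a['pixels'],W=world(a),sp=b['pixels'],SW=world(b))
    for n,c in(('TOP',a),('SCENE',b)):
        print(n);W=world(c)
        blobs(W,c['pixels'],.007,.032,(.3,.65,-.4,-.15));blobs(W,c['pixels'],.007,.032,(.33,.75,.24,.42))
E
python3 - <<'E'
from h import *
objs()
plan((.434,-.306,.15,119))
E
```

```text
TOP
36 px [330. 180.] n 216 mean [ 0.572 -0.294  0.015] ztop 0.02 rect c [ 572. -297.] size [36. 94.] ang 58.7 rgb [140. 130. 118.]
159 px [336. 223.] n 271 mean [ 0.429 -0.306  0.022] ztop 0.027 rect c [ 428. -307.] size [40. 88.] ang 28.1 rgb [202. 189. 162.]
116 px [145. 183.] n 232 mean [0.58  0.325 0.016] ztop 0.021 rect c [579. 329.] size [75. 45.] ang 44.0 rgb [62. 53. 46.]
186 px [151. 220.] n 492 mean [0.453 0.301 0.022] ztop 0.028 rect c [455. 302.] size [107.  56.] ang 30.7 rgb [56. 49. 44.]
SCENE
1 px [155. 242.] n 289 mean [ 0.435 -0.309  0.019] ztop 0.023 rect c [ 431. -308.] size [35. 83.] ang 26.7 rgb [154. 143. 127.]
2 px [180. 272.] n 250 mean [ 0.576 -0.296  0.014] ztop 0.016 rect c [ 573. -294.] size [27. 89.] ang 62.4 rgb [116. 106.  98.]
1 px [306. 176.] n 254 mean [0.461 0.299 0.02 ] ztop 0.023 rect c [454. 301.] size [102.  55.] ang 29.5 rgb [60. 50. 44.]
3 px [333. 192.] n 150 mean [0.582 0.32  0.014] ztop 0.017 rect c [579. 323.] size [69. 40.] ang 45.8 rgb [64. 52. 45.]
t 10.72 tcp [ 0.4141 -0.1155  0.2155] xang 86.6 F [-0.1  0.5 -0.5] w 7.02 gf 0.0 q7 -0.19
(0.434, -0.306, 0.15, 119) t cm [-18.9    3.11   6.56] a deg [ -0.1   0.  -32.4]
```

Request:
arm_command([
  {"fingers":7,"tx":-5,"ty":0.7,"tz":0,"ax":0,"ay":0,"az":-8},
  {"fingers":7,"tx":-10,"ty":1.5,"tz":2,"ax":0,"ay":0,"az":-17},
  {"fingers":7,"tx":-15,"ty":2.3,"tz":4,"ax":0,"ay":0,"az":-26},
  {"fingers":7,"tx":-19,"ty":2.9,"tz":8,"ax":0,"ay":0,"az":-31.5},
  {"fingers":7,"tx":-19,"ty":2.9,"tz":12,"ax":0,"ay":0,"az":-31.5},
  {"fingers":7,"tx":-19,"ty":2.9,"tz":14,"ax":0,"ay":0,"az":-31.5},
  {"fingers":7,"tx":-19,"ty":2.9,"tz":14,"ax":0,"ay":0,"az":-31.5},
])

```text
time: 11.6
ee_pos: [0.4336, -0.3012, 0.0745]
eef_rot: [-0.002, 0.51, 0.86, 0.001]
ft_force: [-0.4, 0.3, 0.4]
gripper_width: 0.744
gripper_force: 0.0
```

```bash
python3 - <<'E'
from h import *
plan((.431,-.307,.012,118))
c=camera('wrist');save('w3',cv2.resize(c['pixels'],(800,600)))
W=fworld(c);blobs(W,c['pixels'],.012,.032,(.33,.53,-.4,-.2))
E
```

```text
t 11.6 tcp [ 0.4336 -0.3012  0.0745] xang 118.6 F [-0.4  0.3  0.4] w 7.0 gf 0.0 q7 0.44
(0.431, -0.307, 0.012, 118) t cm [-0.41 -0.51  6.25] a deg [-0.1 -0.2  0.6]
1 px [247. 206.] n 4000 mean [ 0.429 -0.304  0.022] ztop 0.023 rect c [ 430. -306.] size [33. 81.] ang 27.1 rgb [233. 226. 206.]
```

View pics/w3.png

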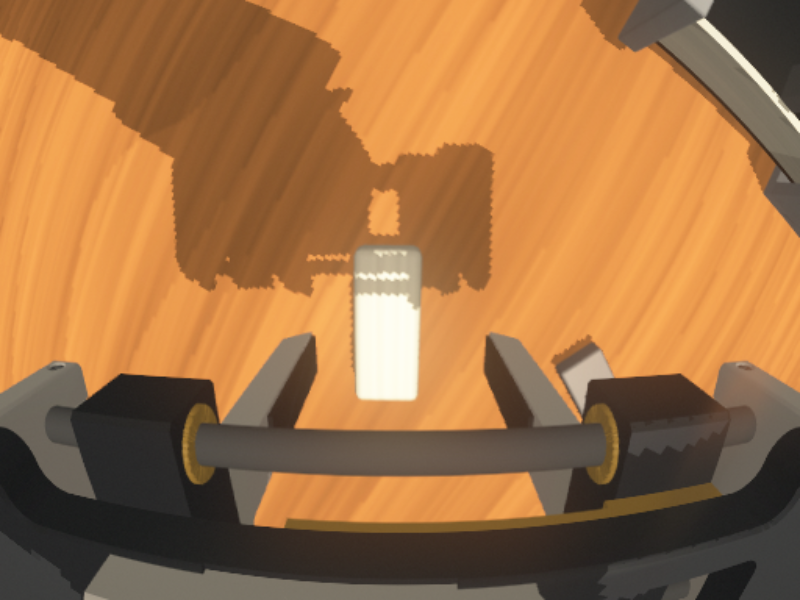

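The wrist view shows the power bank at (388,325), centred between the fingers and aligned with them. The fit is 81x33 at (0.430, -0.306) and 117°. Gripping it now.

Request:
arm_command([
  {"fingers":7,"tx":-0.2,"ty":-0.4,"tz":3,"ax":0,"ay":0,"az":1},
  {"fingers":7,"tx":-0.2,"ty":-0.4,"tz":5.5,"ax":0,"ay":0,"az":1},
  {"fingers":7,"tx":-0.2,"ty":-0.4,"tz":6.1,"ax":0,"ay":0,"az":1},
  {"fingers":2,"tx":-0.2,"ty":-0.4,"tz":6.1,"ax":0,"ay":0,"az":1},
  {"fingers":2,"tx":-0.2,"ty":-0.4,"tz":6.1,"ax":0,"ay":0,"az":1},
  {"fingers":2,"tx":-0.2,"ty":-0.4,"tz":6.1,"ax":0,"ay":0,"az":1},
  {"fingers":2,"tx":-0.2,"ty":-0.4,"tz":6.1,"ax":0,"ay":0,"az":1},
  {"fingers":2,"tx":-0.2,"ty":-0.4,"tz":6.1,"ax":0,"ay":0,"az":1},
], squeeze=30)

```text
time: 12.65
ee_pos: [0.4314, -0.3074, 0.0155]
eef_rot: [0.0, 0.519, 0.855, -0.0]
ft_force: [-1.3, -1.5, 4.5]
gripper_width: 0.354
gripper_force: 30.0
```

Request:
arm_command([
  {"fingers":2,"tx":0,"ty":0,"tz":-4,"ax":0,"ay":0,"az":0},
  {"fingers":2,"tx":0,"ty":0,"tz":-8,"ax":0,"ay":0,"az":0},
  {"fingers":2,"tx":0,"ty":0,"tz":-13,"ax":0,"ay":0,"az":0},
  {"fingers":2,"tx":0,"ty":0,"tz":-13,"ax":0,"ay":0,"az":0},
])

```text
time: 13.15
ee_pos: [0.4339, -0.3079, 0.1481]
eef_rot: [0.003, 0.519, 0.855, 0.0]
ft_force: [-0.7, 0.3, -1.3]
gripper_width: 0.36
gripper_force: 30.0
```

```bash
python3 - <<'E'
from h import *
plan((*bx(-.07,-.08),.16,177))
E
```

```text
t 13.15 tcp [ 0.4339 -0.3079  0.1481] xang 117.5 F [-0.7  0.3 -1.3] w 3.38 gf 30.0 q7 0.52
(np.float64(0.5404090560677444), np.float64(-0.02772684584335984), 0.16, 177) t cm [19.94 22.38 -1.22] a deg [  0.    0.4 -59.5]
```

Request:
arm_command([
  {"fingers":2,"tx":2.5,"ty":2.8,"tz":-0.2,"ax":0,"ay":0,"az":-8},
  {"fingers":2,"tx":6,"ty":6.7,"tz":-0.5,"ax":0,"ay":0,"az":-18},
  {"fingers":2,"tx":9.5,"ty":10.6,"tz":-1,"ax":0,"ay":0,"az":-28},
  {"fingers":2,"tx":13,"ty":14.5,"tz":-1.2,"ax":0,"ay":0,"az":-38},
  {"fingers":2,"tx":16.5,"ty":18.4,"tz":-1.2,"ax":0,"ay":0,"az":-48},
  {"fingers":2,"tx":18.9,"ty":21.2,"tz":-1.2,"ax":0,"ay":0,"az":-55},
  {"fingers":2,"tx":19.9,"ty":22.4,"tz":-1.2,"ax":0,"ay":0,"az":-59.5},
  {"fingers":2,"tx":19.9,"ty":22.4,"tz":-1.2,"ax":0,"ay":0,"az":-59.5},
])

```text
time: 14.15
ee_pos: [0.5378, -0.0256, 0.1557]
eef_rot: [-0.001, 0.025, 1.0, 0.001]
ft_force: [0.1, -0.3, 0.1]
gripper_width: 0.358
gripper_force: 30.0
```

```bash
python3 - <<'E'
from h import *
plan((*bx(-.07,-.08),.0335,177))
c=camera('wrist');W=fworld(c);x=W[...,0];y=W[...,1];z=W[...,2]
# drawer front panel top edge
q=W[(z>.072)&(z<.088)&(abs(y-.05)<.14)&(x<.56)&(x>.4)];print(len(q),len(q) and cv2.minAreaRect((q[:,:2]*1000).astype(np.float32)))
save('w4',cv2.resize(c['pixels'],(800,600)))
E
```

```text
t 14.15 tcp [ 0.5378 -0.0256  0.1557] xang 177.1 F [ 0.1 -0.3  0.1] w 3.37 gf 30.0 q7 0.83
(np.float64(0.5404090560677444), np.float64(-0.02772684584335984), 0.0335, 177) t cm [-0.29 -0.21 12.22] a deg [ 0.1 -0.1  0.1]
5146 ((517.4957885742188, 48.0643310546875), (280.6841735839844, 94.17521667480469), 87.2348861694336)
```

View pics/w4.png

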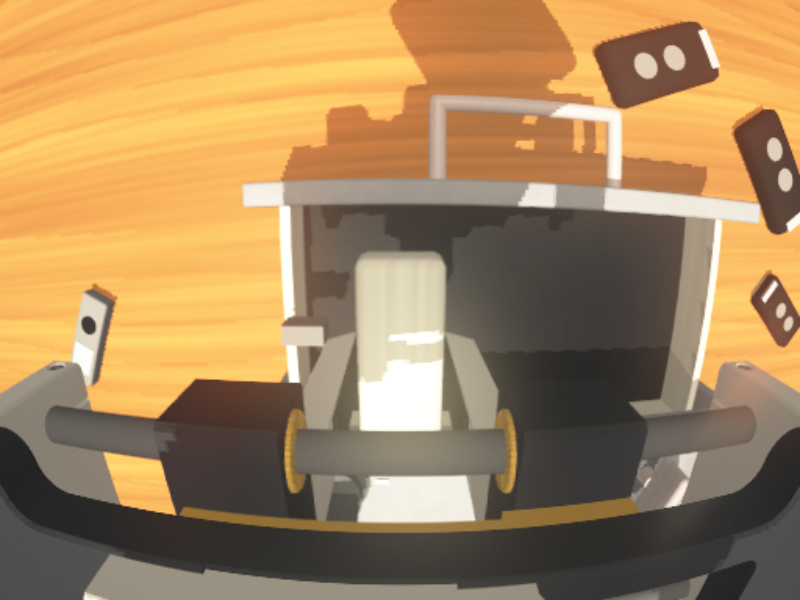

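Request:
arm_command([
  {"fingers":2,"tx":-0.1,"ty":-0.1,"tz":4,"ax":0,"ay":0,"az":0},
  {"fingers":2,"tx":-0.1,"ty":-0.1,"tz":8,"ax":0,"ay":0,"az":0},
  {"fingers":2,"tx":-0.1,"ty":-0.1,"tz":11,"ax":0,"ay":0,"az":0},
  {"fingers":2,"tx":-0.1,"ty":-0.1,"tz":12.2,"ax":0,"ay":0,"az":0},
  {"fingers":2,"tx":-0.1,"ty":-0.1,"tz":12.2,"ax":0,"ay":0,"az":0},
  {"fingers":4.8,"tx":-0.1,"ty":-0.1,"tz":12.2,"ax":0,"ay":0,"az":0},
  {"fingers":4.8,"tx":-0.1,"ty":-0.1,"tz":12.2,"ax":0,"ay":0,"az":0},
  {"fingers":4.8,"tx":-0.1,"ty":-0.1,"tz":12.2,"ax":0,"ay":0,"az":0},
])

```text
time: 15.2
ee_pos: [0.5398, -0.0282, 0.0357]
eef_rot: [0.001, 0.026, 1.0, -0.0]
ft_force: [-0.3, -0.1, -0.4]
gripper_width: 0.511
gripper_force: 0.0
```

Request:
arm_command([
  {"fingers":4.8,"tx":0,"ty":0,"tz":-4,"ax":0,"ay":0,"az":0},
  {"fingers":4.8,"tx":0,"ty":0,"tz":-9,"ax":0,"ay":0,"az":0},
  {"fingers":6,"tx":0,"ty":0,"tz":-14,"ax":0,"ay":0,"az":0},
  {"fingers":6,"tx":0,"ty":4,"tz":-15,"ax":0,"ay":0,"az":8},
  {"fingers":6,"tx":0,"ty":9,"tz":-15,"ax":0,"ay":0,"az":16},
])

```text
time: 15.82
ee_pos: [0.5451, 0.0614, 0.1865]
eef_rot: [0.002, 0.169, 0.986, 0.0]
ft_force: [1.0, 0.0, -1.1]
gripper_width: 0.641
gripper_force: 0.0
```

```bash
python3 - <<'E'
from h import *
objs()
plan((.573,-.295,.08,152.5))
c=camera('wrist');blobs(fworld(c),c['pixels'],.024,.06,(.42,.62,-.09,.18))
E
```

```text
TOP
35 px [330. 181.] n 221 mean [ 0.572 -0.293  0.015] ztop 0.02 rect c [ 571. -290.] size [ 37. 103.] ang 63.7 rgb [139. 128. 115.]
125 px [145. 183.] n 234 mean [0.579 0.323 0.015] ztop 0.02 rect c [578. 324.] size [75. 46.] ang 46.7 rgb [64. 54. 46.]
197 px [151. 220.] n 504 mean [0.454 0.302 0.022] ztop 0.027 rect c [457. 303.] size [110.  62.] ang 28.4 rgb [57. 50. 44.]
SCENE
1 px [180. 272.] n 249 mean [ 0.576 -0.296  0.014] ztop 0.016 rect c [ 574. -294.] size [27. 88.] ang 62.1 rgb [116. 107.  98.]
1 px [306. 176.] n 255 mean [0.461 0.299 0.02 ] ztop 0.024 rect c [454. 300.] size [103.  53.] ang 28.2 rgb [60. 50. 44.]
3 px [332. 192.] n 151 mean [0.582 0.319 0.014] ztop 0.018 rect c [580. 322.] size [69. 46.] ang 44.9 rgb [65. 53. 46.]
t 15.93 tcp [0.5441 0.0692 0.187 ] xang 161.4 F [-0.5  0.4 -0.2] w 5.99 gf 0.0 q7 0.49
(0.573, -0.295, 0.08, 152.5) t cm [-14.34 -33.66  10.54] a deg [0.3 0.1 8.9]
57 px [165. 114.] n 18 mean [0.445 0.007 0.059] ztop 0.06 rect c [445.   6.] size [ 1. 12.] ang 85.4 rgb [228. 166. 112.]
63 px [173. 196.] n 1796 mean [ 0.533 -0.025  0.037] ztop 0.039 rect c [538. -27.] size [35. 81.] ang 87.6 rgb [242. 240. 233.]
64 px [118. 193.] n 632 mean [ 0.506 -0.088  0.041] ztop 0.054 rect c [511. -88.] size [ 4. 66.] ang 89.5 rgb [159. 148. 127.]
```

```bash
python3 - <<'E'
from h import *
plan((.579,.322,.187,225))
E
```

```text
t 15.97 tcp [0.5439 0.0654 0.1861] xang 161.4 F [-0.6 -0.8 -0.2] w 5.99 gf 0.0 q7 0.49
(0.579, 0.322, 0.187, 225) t cm [ 4.88 25.44 -0.05] a deg [  0.    0.1 -63.6]
```

Request:
arm_command([
  {"fingers":7,"tx":1,"ty":4,"tz":0,"ax":0,"ay":0,"az":-9},
  {"fingers":7,"tx":2,"ty":9,"tz":0,"ax":0,"ay":0,"az":-19},
  {"fingers":7,"tx":3,"ty":14,"tz":0,"ax":0,"ay":0,"az":-29},
  {"fingers":7,"tx":4,"ty":19,"tz":0,"ax":0,"ay":0,"az":-39},
  {"fingers":7,"tx":4.6,"ty":23,"tz":0,"ax":0,"ay":0,"az":-49},
  {"fingers":7,"tx":4.9,"ty":25.4,"tz":3,"ax":0,"ay":0,"az":-58},
  {"fingers":7,"tx":4.9,"ty":25.4,"tz":7,"ax":0,"ay":0,"az":-63.6},
  {"fingers":7,"tx":4.9,"ty":25.4,"tz":10,"ax":0,"ay":0,"az":-63.6},
])

```text
time: 16.98
ee_pos: [0.5805, 0.316, 0.0826]
eef_rot: [-0.001, -0.38, 0.925, -0.001]
ft_force: [0.7, 0.4, -0.6]
gripper_width: 0.746
gripper_force: 0.0
```

Request:
arm_command([
  {"fingers":7,"tx":0,"ty":0,"tz":0,"ax":0,"ay":0,"az":0},
  {"fingers":7,"tx":0,"ty":0,"tz":0,"ax":0,"ay":0,"az":0},
])

```text
time: 17.23
ee_pos: [0.5811, 0.3177, 0.0861]
eef_rot: [0.001, -0.379, 0.925, 0.0]
ft_force: [0.0, 0.7, -0.5]
gripper_width: 0.744
gripper_force: 0.0
```

```bash
python3 - <<'E'
from h import *
c=camera('wrist');save('w5',cv2.resize(c['pixels'],(800,600)))
blobs(fworld(c),c['pixels'],.008,.03,(.5,.65,.23,.4))
plan((.579,.322,.011,225))
E
```

```text
1 px [317. 127.] n 220 mean [0.503 0.31  0.018] ztop 0.022 rect c [504. 312.] size [ 8. 23.] ang 0.1 rgb [115.  83.  67.]
2 px [262. 200.] n 3245 mean [0.579 0.323 0.015] ztop 0.016 rect c [581. 325.] size [71. 36.] ang 46.7 rgb [118.  84.  67.]
t 17.27 tcp [0.5813 0.3181 0.0867] xang -135.4 F [-0.8 -0.6 -0.7] w 7.01 gf 0.0 q7 1.09
(0.579, 0.322, 0.011, 225) t cm [-0.1   0.44  7.57] a deg [-0.   0.1 -0.4]
```

View pics/w5.png

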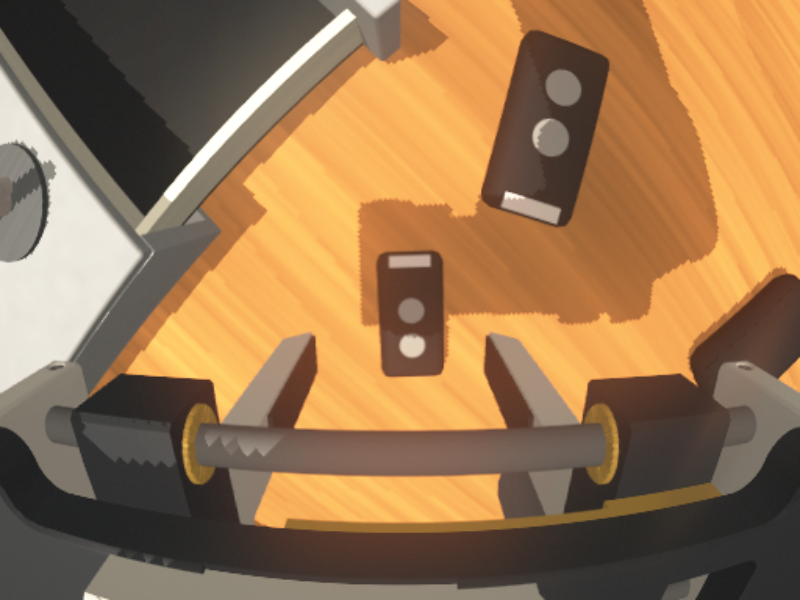

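The target fob is at (410,313), fitted as 71x36 at (0.580, 0.324) and about 226.5°. The bigger look-alike is at (545,130).

Request:
arm_command([
  {"fingers":7,"tx":-0.3,"ty":0.5,"tz":3,"ax":0,"ay":0,"az":-2},
  {"fingers":7,"tx":-0.3,"ty":0.5,"tz":6,"ax":0,"ay":0,"az":-2},
  {"fingers":7,"tx":-0.3,"ty":0.5,"tz":7.5,"ax":0,"ay":0,"az":-2},
  {"fingers":7,"tx":-0.3,"ty":0.5,"tz":7.6,"ax":0,"ay":0,"az":-2},
  {"fingers":2,"tx":-0.3,"ty":0.5,"tz":7.6,"ax":0,"ay":0,"az":-2},
  {"fingers":2,"tx":-0.3,"ty":0.5,"tz":7.6,"ax":0,"ay":0,"az":-2},
  {"fingers":2,"tx":-0.3,"ty":0.5,"tz":7.6,"ax":0,"ay":0,"az":-2},
  {"fingers":2,"tx":-0.3,"ty":0.5,"tz":7.6,"ax":0,"ay":0,"az":-2},
])

```text
time: 18.27
ee_pos: [0.5791, 0.3237, 0.0094]
eef_rot: [0.0, -0.396, 0.918, 0.0]
ft_force: [-0.2, 0.1, 1.5]
gripper_width: 0.383
gripper_force: 30.0
```

Request:
arm_command([
  {"fingers":2,"tx":0,"ty":0,"tz":0,"ax":0,"ay":0,"az":0},
  {"fingers":2,"tx":0,"ty":0,"tz":-4,"ax":0,"ay":0,"az":0},
  {"fingers":2,"tx":0,"ty":0,"tz":-9,"ax":0,"ay":0,"az":0},
  {"fingers":2,"tx":0,"ty":0,"tz":-15,"ax":0,"ay":0,"az":0},
  {"fingers":2,"tx":0,"ty":0,"tz":-15,"ax":0,"ay":0,"az":0},
])

```text
time: 18.9
ee_pos: [0.5806, 0.3262, 0.1642]
eef_rot: [0.004, -0.396, 0.918, 0.001]
ft_force: [0.1, -0.2, -0.8]
gripper_width: 0.381
gripper_force: 30.0
```

```bash
python3 - <<'E'
from h import *
plan((*bx(-.07,.08),.16,177))
E
```

```text
t 18.9 tcp [0.5806 0.3262 0.1642] xang -133.4 F [ 0.1 -0.2 -0.8] w 3.59 gf 30.0 q7 1.17
(np.float64(0.5487828090666154), np.float64(0.13205387971737198), 0.16, 177) t cm [ 16.3  -11.03   0.29] a deg [ 0.2  0.5 49.6]
```

Request:
arm_command([
  {"fingers":2,"tx":3,"ty":-2,"tz":0,"ax":0,"ay":0,"az":9},
  {"fingers":2,"tx":7,"ty":-4.7,"tz":0,"ax":0,"ay":0,"az":19},
  {"fingers":2,"tx":11,"ty":-7.4,"tz":0,"ax":0,"ay":0,"az":29},
  {"fingers":2,"tx":14.5,"ty":-9.8,"tz":0,"ax":0,"ay":0,"az":39},
  {"fingers":2,"tx":16.3,"ty":-11,"tz":0.2,"ax":0,"ay":0,"az":49.6},
  {"fingers":2,"tx":16.3,"ty":-11,"tz":0.3,"ax":0,"ay":0,"az":49.6},
  {"fingers":2,"tx":16.3,"ty":-11,"tz":0.3,"ax":0,"ay":0,"az":49.6},
])

```text
time: 19.77
ee_pos: [0.5467, 0.1309, 0.1557]
eef_rot: [-0.0, 0.024, 1.0, 0.001]
ft_force: [-0.0, 0.6, 0.1]
gripper_width: 0.381
gripper_force: 30.0
```

```bash
python3 - <<'E'
from h import *
plan((*bx(-.07,.08),.0275,177))
E
```

```text
t 19.77 tcp [0.5467 0.1309 0.1557] xang 177.3 F [-0.   0.6  0.1] w 3.58 gf 30.0 q7 0.58
(np.float64(0.5487828090666154), np.float64(0.13205387971737198), 0.0275, 177) t cm [-0.2   0.11 12.82] a deg [ 0.1 -0.   0.3]
```

Request:
arm_command([
  {"fingers":2,"tx":-0.1,"ty":0.1,"tz":4,"ax":0,"ay":0,"az":0},
  {"fingers":2,"tx":-0.1,"ty":0.1,"tz":8,"ax":0,"ay":0,"az":0},
  {"fingers":2,"tx":-0.1,"ty":0.1,"tz":11.5,"ax":0,"ay":0,"az":0},
  {"fingers":2,"tx":-0.1,"ty":0.1,"tz":12.8,"ax":0,"ay":0,"az":0},
  {"fingers":2,"tx":-0.1,"ty":0.1,"tz":12.8,"ax":0,"ay":0,"az":0},
  {"fingers":5,"tx":-0.1,"ty":0.1,"tz":12.8,"ax":0,"ay":0,"az":0},
  {"fingers":5,"tx":-0.1,"ty":0.1,"tz":12.8,"ax":0,"ay":0,"az":0},
  {"fingers":5,"tx":-0.1,"ty":0.1,"tz":12.8,"ax":0,"ay":0,"az":0},
])

```text
time: 20.78
ee_pos: [0.5485, 0.1304, 0.0288]
eef_rot: [0.001, 0.026, 1.0, 0.0]
ft_force: [0.4, 0.8, 0.2]
gripper_width: 0.532
gripper_force: 0.0
```

Request:
arm_command([
  {"fingers":5,"tx":0,"ty":0,"tz":-5,"ax":0,"ay":0,"az":0},
  {"fingers":5,"tx":0,"ty":0,"tz":-10,"ax":0,"ay":0,"az":0},
  {"fingers":6,"tx":0,"ty":-2,"tz":-15,"ax":0,"ay":0,"az":4},
  {"fingers":6,"tx":0,"ty":-6,"tz":-16,"ax":0,"ay":0,"az":10},
  {"fingers":6,"tx":0,"ty":-11,"tz":-16,"ax":0,"ay":0,"az":18},
  {"fingers":6,"tx":0,"ty":-16,"tz":-16,"ax":0,"ay":0,"az":25},
  {"fingers":6,"tx":0,"ty":-16,"tz":-16,"ax":0,"ay":0,"az":25},
])

```text
time: 21.65
ee_pos: [0.5391, -0.0347, 0.1878]
eef_rot: [0.0, 0.246, 0.969, -0.002]
ft_force: [0.2, 0.9, -0.2]
gripper_width: 0.635
gripper_force: 0.0
```

```bash
python3 - <<'E'
from h import *
objs()
plan((.573,-.295,.09,152.5))
c=camera('wrist');blobs(fworld(c),c['pixels'],.022,.05,(.42,.62,-.09,.19))
E
```

```text
TOP
42 px [330. 181.] n 220 mean [ 0.572 -0.294  0.015] ztop 0.02 rect c [ 571. -298.] size [45. 88.] ang 61.2 rgb [141. 129. 117.]
206 px [151. 220.] n 492 mean [0.453 0.302 0.022] ztop 0.027 rect c [452. 303.] size [105.  58.] ang 33.4 rgb [56. 50. 44.]
SCENE
1 px [181. 272.] n 247 mean [ 0.576 -0.296  0.014] ztop 0.016 rect c [ 574. -295.] size [27. 86.] ang 62.0 rgb [116. 107.  98.]
1 px [306. 176.] n 251 mean [0.462 0.299 0.02 ] ztop 0.024 rect c [455. 300.] size [103.  53.] ang 32.1 rgb [60. 50. 44.]
t 21.75 tcp [ 0.5396 -0.0294  0.1884] xang 152.0 F [-0.1  0.7  0. ] w 5.99 gf 0.0 q7 0.51
(0.573, -0.295, 0.09, 152.5) t cm [-15.42 -21.89   9.83] a deg [ 0.   0.  -0.5]
1 px [379. 122.] n 1702 mean [0.548 0.13  0.03 ] ztop 0.032 rect c [550. 132.] size [36. 73.] ang 85.9 rgb [99. 92. 85.]
3 px [255. 177.] n 2186 mean [ 0.538 -0.027  0.037] ztop 0.039 rect c [539. -28.] size [34. 82.] ang 86.8 rgb [251. 250. 245.]
10 px [195. 180.] n 372 mean [ 0.509 -0.089  0.037] ztop 0.048 rect c [514. -89.] size [ 2. 72.] ang 87.1 rgb [168. 149. 125.]
```

Both are lying flat in the drawer. Now the recorder.

Request:
arm_command([
  {"fingers":6,"tx":-3,"ty":-4.3,"tz":0,"ax":0,"ay":0,"az":0},
  {"fingers":6,"tx":-6,"ty":-8.6,"tz":0,"ax":0,"ay":0,"az":0},
  {"fingers":6,"tx":-9,"ty":-13,"tz":0,"ax":0,"ay":0,"az":0},
  {"fingers":6,"tx":-12,"ty":-17.2,"tz":2,"ax":0,"ay":0,"az":0},
  {"fingers":6,"tx":-15.4,"ty":-21.9,"tz":5,"ax":0,"ay":0,"az":0},
  {"fingers":6,"tx":-15.4,"ty":-21.9,"tz":9.8,"ax":0,"ay":0,"az":0},
  {"fingers":6,"tx":-15.4,"ty":-21.9,"tz":9.8,"ax":0,"ay":0,"az":0},
  {"fingers":6,"tx":-15.4,"ty":-21.9,"tz":9.8,"ax":0,"ay":0,"az":0},
])

```text
time: 22.8
ee_pos: [0.5747, -0.2925, 0.0917]
eef_rot: [0.001, 0.24, 0.971, 0.001]
ft_force: [-0.1, 1.3, -0.1]
gripper_width: 0.638
gripper_force: 0.0
```

```bash
python3 - <<'E'
from h import *
c=camera('wrist')
blobs(fworld(c),c['pixels'],.008,.03,(.48,.68,-.38,-.2))
plan((.573,-.295,.01,152.5))
E
```

```text
1 px [252. 193.] n 2961 mean [ 0.571 -0.293  0.014] ztop 0.015 rect c [ 574. -294.] size [28. 86.] ang 61.7 rgb [197. 182. 166.]
t 22.85 tcp [ 0.575  -0.2929  0.0924] xang 152.2 F [0.9 0.1 0.4] w 5.99 gf 0.0 q7 0.91
(0.573, -0.295, 0.01, 152.5) t cm [ 0.1  -0.29  8.24] a deg [ 0.1  0.2 -0.3]
```

Request:
arm_command([
  {"fingers":6,"tx":0,"ty":-0.1,"tz":4,"ax":0,"ay":0,"az":0},
  {"fingers":6,"tx":0,"ty":-0.1,"tz":7,"ax":0,"ay":0,"az":0},
  {"fingers":6,"tx":0,"ty":-0.1,"tz":8.2,"ax":0,"ay":0,"az":0},
  {"fingers":6,"tx":0,"ty":-0.1,"tz":8.2,"ax":0,"ay":0,"az":0},
  {"fingers":1.5,"tx":0,"ty":-0.1,"tz":8.2,"ax":0,"ay":0,"az":0},
  {"fingers":1.5,"tx":0,"ty":-0.1,"tz":8.2,"ax":0,"ay":0,"az":0},
  {"fingers":1.5,"tx":0,"ty":-0.1,"tz":8.2,"ax":0,"ay":0,"az":0},
  {"fingers":1.5,"tx":0,"ty":-0.1,"tz":8.2,"ax":0,"ay":0,"az":0},
])

```text
time: 23.85
ee_pos: [0.5726, -0.2959, 0.0084]
eef_rot: [0.0, 0.242, 0.97, -0.0]
ft_force: [-0.1, -0.5, 2.9]
gripper_width: 0.294
gripper_force: 30.2
```

Request:
arm_command([
  {"fingers":1.5,"tx":0,"ty":0,"tz":0,"ax":0,"ay":0,"az":0},
  {"fingers":1.5,"tx":0,"ty":0,"tz":-4,"ax":0,"ay":0,"az":0},
  {"fingers":1.5,"tx":0,"ty":0,"tz":-9,"ax":0,"ay":0,"az":0},
  {"fingers":1.5,"tx":0,"ty":0,"tz":-15,"ax":0,"ay":0,"az":0},
  {"fingers":1.5,"tx":0,"ty":0,"tz":-15,"ax":0,"ay":0,"az":0},
])

```text
time: 24.48
ee_pos: [0.5755, -0.2962, 0.1629]
eef_rot: [0.004, 0.242, 0.97, -0.0]
ft_force: [0.0, -0.3, -0.8]
gripper_width: 0.294
gripper_force: 30.0
```

```bash
python3 - <<'E'
from h import *
plan((*bx(-.07,0),.16,177))
E
```

```text
t 24.48 tcp [ 0.5755 -0.2962  0.1629] xang 152.0 F [ 0.  -0.3 -0.8] w 2.76 gf 30.0 q7 0.97
(np.float64(0.5445959325671799), np.float64(0.05216351693700607), 0.16, 177) t cm [19.09 29.3   0.16] a deg [ -0.    0.5 -25. ]
```

Request:
arm_command([
  {"fingers":1.5,"tx":2.5,"ty":3.8,"tz":0,"ax":0,"ay":0,"az":-3},
  {"fingers":1.5,"tx":5.3,"ty":8.1,"tz":0,"ax":0,"ay":0,"az":-8},
  {"fingers":1.5,"tx":8.1,"ty":12.5,"tz":0,"ax":0,"ay":0,"az":-14},
  {"fingers":1.5,"tx":11,"ty":16.9,"tz":0,"ax":0,"ay":0,"az":-19},
  {"fingers":1.5,"tx":14,"ty":21.5,"tz":0,"ax":0,"ay":0,"az":-25},
  {"fingers":1.5,"tx":17,"ty":26,"tz":0,"ax":0,"ay":0,"az":-25},
  {"fingers":1.5,"tx":19.1,"ty":29.3,"tz":0.2,"ax":0,"ay":0,"az":-25},
  {"fingers":1.5,"tx":19.1,"ty":29.3,"tz":0.2,"ax":0,"ay":0,"az":-25},
])

```text
time: 25.48
ee_pos: [0.5399, 0.0563, 0.1553]
eef_rot: [-0.001, 0.023, 1.0, 0.001]
ft_force: [-1.2, 0.2, -0.6]
gripper_width: 0.295
gripper_force: 30.0
```

```bash
python3 - <<'E'
from h import *
plan((*bx(-.07,0),.026,177))
E
```

```text
t 25.48 tcp [0.5399 0.0563 0.1553] xang 177.4 F [-1.2  0.2 -0.6] w 2.77 gf 30.0 q7 0.69
(np.float64(0.5445959325671799), np.float64(0.05216351693700607), 0.026, 177) t cm [-0.51 -0.41 12.93] a deg [ 0.1 -0.1  0.4]
```

Request:
arm_command([
  {"fingers":1.5,"tx":-0.2,"ty":-0.2,"tz":4,"ax":0,"ay":0,"az":0},
  {"fingers":1.5,"tx":-0.2,"ty":-0.2,"tz":8,"ax":0,"ay":0,"az":0},
  {"fingers":1.5,"tx":-0.2,"ty":-0.2,"tz":11.5,"ax":0,"ay":0,"az":0},
  {"fingers":1.5,"tx":-0.2,"ty":-0.2,"tz":12.8,"ax":0,"ay":0,"az":0},
  {"fingers":1.5,"tx":-0.2,"ty":-0.2,"tz":12.8,"ax":0,"ay":0,"az":0},
  {"fingers":4.2,"tx":-0.2,"ty":-0.2,"tz":12.8,"ax":0,"ay":0,"az":0},
  {"fingers":4.2,"tx":-0.2,"ty":-0.2,"tz":12.8,"ax":0,"ay":0,"az":0},
  {"fingers":4.2,"tx":-0.2,"ty":-0.2,"tz":12.8,"ax":0,"ay":0,"az":0},
])

```text
time: 26.48
ee_pos: [0.5437, 0.0504, 0.0288]
eef_rot: [0.001, 0.026, 1.0, 0.0]
ft_force: [0.2, 0.2, -0.7]
gripper_width: 0.443
gripper_force: 0.0
```

Request:
arm_command([
  {"fingers":4.2,"tx":0,"ty":0,"tz":-5,"ax":0,"ay":0,"az":0},
  {"fingers":4.2,"tx":0,"ty":0,"tz":-10,"ax":0,"ay":0,"az":0},
  {"fingers":4,"tx":0,"ty":0,"tz":-16,"ax":0,"ay":0,"az":10},
  {"fingers":4,"tx":3,"ty":0,"tz":-18,"ax":0,"ay":0,"az":20},
  {"fingers":4,"tx":6,"ty":0,"tz":-18,"ax":0,"ay":0,"az":30},
  {"fingers":4,"tx":9,"ty":0,"tz":-18,"ax":0,"ay":0,"az":40},
  {"fingers":4,"tx":12,"ty":0,"tz":-18,"ax":0,"ay":0,"az":50},
  {"fingers":4,"tx":12,"ty":0,"tz":-18,"ax":0,"ay":0,"az":60},
])

```text
time: 27.48
ee_pos: [0.4209, 0.0564, 0.2084]
eef_rot: [0.0, 0.524, 0.852, -0.001]
ft_force: [0.9, 0.3, -0.4]
gripper_width: 0.428
gripper_force: 0.0
```

```bash
python3 - <<'E'
from h import *
objs()
W=np.load('last.npz')['W'];im=np.load('last.npz')['top'];print('drawer');blobs(W,im,.022,.045,(.46,.62,-.09,.19))
save('top2',cv2.resize(im[100:270,80:400],(800,425),interpolation=cv2.INTER_CUBIC))
plan((*bx(-.189,0),.12,87))
E
```

```text
TOP
194 px [151. 220.] n 492 mean [0.453 0.302 0.022] ztop 0.027 rect c [452. 303.] size [105.  59.] ang 25.5 rgb [55. 48. 43.]
SCENE
1 px [306. 176.] n 256 mean [0.462 0.299 0.02 ] ztop 0.024 rect c [455. 300.] size [101.  55.] ang 31.3 rgb [59. 49. 43.]
drawer
37 px [229. 182.] n 67 mean [0.573 0.044 0.031] ztop 0.037 rect c [575.  40.] size [44. 29.] ang 38.6 rgb [127. 120. 109.]
54 px [201. 184.] n 113 mean [0.569 0.135 0.031] ztop 0.036 rect c [565. 136.] size [40. 41.] ang 88.0 rgb [46. 42. 39.]
59 px [251. 191.] n 257 mean [ 0.538 -0.028  0.038] ztop 0.043 rect c [537. -32.] size [47. 86.] ang 88.7 rgb [195. 185. 159.]
t 27.57 tcp [0.4231 0.0567 0.2087] xang 117.0 F [0.  0.1 0.3] w 3.98 gf 0.0 q7 -0.16
(np.float64(0.4257590179313856), np.float64(0.058391495729916386), 0.12, 87) t cm [0.05 0.3  8.87] a deg [ 0.1  0.1 30. ]
```

View pics/top2.png

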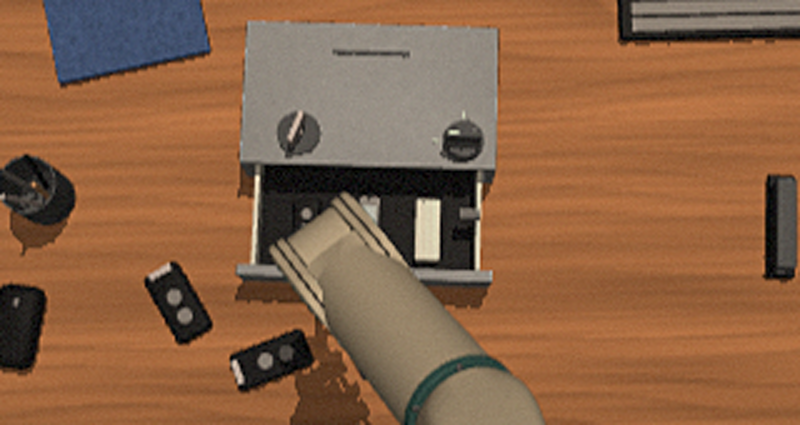

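The top crop shows the power bank (427,230), recorder (367,207) and fob (307,215) in the drawer, and the knob bar (463,140) crosswise, i.e. unlocked. Next I'll close the drawer by its handle.

Request:
arm_command([
  {"fingers":4,"tx":0,"ty":0.2,"tz":0,"ax":0,"ay":0,"az":10},
  {"fingers":4,"tx":0,"ty":0.2,"tz":3,"ax":0,"ay":0,"az":20},
  {"fingers":4,"tx":0,"ty":0.2,"tz":7,"ax":0,"ay":0,"az":30},
  {"fingers":4,"tx":0,"ty":0.2,"tz":10,"ax":0,"ay":0,"az":30},
  {"fingers":4,"tx":0,"ty":0.2,"tz":10,"ax":0,"ay":0,"az":30},
  {"fingers":4,"tx":0,"ty":0.2,"tz":10,"ax":0,"ay":0,"az":30},
])

```text
time: 28.32
ee_pos: [0.4257, 0.0581, 0.1087]
eef_rot: [0.0, 0.725, 0.689, 0.001]
ft_force: [0.5, 0.2, 0.2]
gripper_width: 0.426
gripper_force: 0.0
```

```bash
python3 - <<'E'
from h import *
plan((*bx(-.189,0),.047,87))
E
```

```text
t 28.32 tcp [0.4257 0.0581 0.1087] xang 87.1 F [0.5 0.2 0.2] w 4.0 gf 0.0 q7 -0.77
(np.float64(0.4257590179313856), np.float64(0.058391495729916386), 0.047, 87) t cm [ 0.03 -0.01  6.17] a deg [ 0.1 -0.   0.1]
```

Request:
arm_command([
  {"fingers":4,"tx":0,"ty":0,"tz":3,"ax":0,"ay":0,"az":0},
  {"fingers":4,"tx":0,"ty":0,"tz":6.2,"ax":0,"ay":0,"az":0},
  {"fingers":4,"tx":0,"ty":0,"tz":6.2,"ax":0,"ay":0,"az":0},
  {"fingers":0.5,"tx":0,"ty":0,"tz":6.2,"ax":0,"ay":0,"az":0},
  {"fingers":0.5,"tx":0,"ty":0,"tz":6.2,"ax":0,"ay":0,"az":0},
  {"fingers":0.5,"tx":0,"ty":0,"tz":6.2,"ax":0,"ay":0,"az":0},
  {"fingers":0.5,"tx":0,"ty":1,"tz":6.2,"ax":0,"ay":0,"az":0},
  {"fingers":0.5,"tx":0,"ty":2,"tz":6.2,"ax":0,"ay":0,"az":0},
])

```text
time: 29.32
ee_pos: [0.4451, 0.0563, 0.0465]
eef_rot: [0.0, 0.725, 0.688, -0.0]
ft_force: [-2.4, -0.8, 6.1]
gripper_width: 0.097
gripper_force: 30.0
```

Request:
arm_command([
  {"fingers":0.5,"tx":0,"ty":1.5,"tz":0,"ax":0,"ay":0,"az":0},
  {"fingers":0.5,"tx":0,"ty":3,"tz":0,"ax":0,"ay":0,"az":0},
  {"fingers":0.5,"tx":0,"ty":4.5,"tz":0,"ax":0,"ay":0,"az":0},
  {"fingers":0.5,"tx":0,"ty":6,"tz":0,"ax":0,"ay":0,"az":0},
  {"fingers":0.5,"tx":0,"ty":7.5,"tz":0,"ax":0,"ay":0,"az":0},
  {"fingers":0.5,"tx":0,"ty":9,"tz":0,"ax":0,"ay":0,"az":0},
  {"fingers":0.5,"tx":0,"ty":10,"tz":0,"ax":0,"ay":0,"az":0},
  {"fingers":0.5,"tx":0,"ty":10.5,"tz":0,"ax":0,"ay":0,"az":0},
])

```text
time: 30.32
ee_pos: [0.5506, 0.0509, 0.0465]
eef_rot: [0.0, 0.726, 0.688, 0.0]
ft_force: [-2.3, -0.1, 7.1]
gripper_width: 0.098
gripper_force: 30.0
```

Request:
arm_command([
  {"fingers":0.5,"tx":0,"ty":0.4,"tz":0,"ax":0,"ay":0,"az":0},
  {"fingers":0.5,"tx":0,"ty":0.7,"tz":0,"ax":0,"ay":0,"az":0},
  {"fingers":0.5,"tx":0,"ty":0.9,"tz":0,"ax":0,"ay":0,"az":0},
  {"fingers":0.5,"tx":0,"ty":0.9,"tz":0,"ax":0,"ay":0,"az":0},
])

```text
time: 30.82
ee_pos: [0.5549, 0.0506, 0.0465]
eef_rot: [-0.002, 0.725, 0.689, -0.003]
ft_force: [-9.7, 1.5, 14.8]
gripper_width: 0.095
gripper_force: 30.0
```

```bash
python3 - <<'E'
from h import *
plan((*bx(-.059,0),.047,87))
E
```

```text
t 30.82 tcp [0.5549 0.0506 0.0465] xang 87.0 F [-9.7  1.5 14.8] w 0.89 gf 30.0 q7 -0.7
(np.float64(0.5555808574494802), np.float64(0.051587821418333686), 0.047, 87) t cm [ 0.1   0.07 -0.05] a deg [-0.4  0.1  0. ]
```

Request:
arm_command([
  {"fingers":4,"tx":0,"ty":0,"tz":0,"ax":0,"ay":0,"az":0},
  {"fingers":4,"tx":0,"ty":0,"tz":0,"ax":0,"ay":0,"az":0},
  {"fingers":4,"tx":0,"ty":0,"tz":-5,"ax":0,"ay":0,"az":0},
  {"fingers":5,"tx":0,"ty":0,"tz":-10,"ax":0,"ay":0,"az":0},
  {"fingers":5,"tx":-3,"ty":2.4,"tz":-13,"ax":0,"ay":0,"az":0},
  {"fingers":5,"tx":-7,"ty":5.5,"tz":-13,"ax":0,"ay":0,"az":0},
  {"fingers":5,"tx":-11,"ty":8.5,"tz":-13,"ax":0,"ay":0,"az":0},
  {"fingers":5,"tx":-12.1,"ty":9.4,"tz":-13,"ax":0,"ay":0,"az":0},
])

```text
time: 31.82
ee_pos: [0.648, -0.08, 0.1755]
eef_rot: [0.001, 0.727, 0.686, -0.0]
ft_force: [-0.9, 0.2, -0.1]
gripper_width: 0.532
gripper_force: 0.0
```

Request:
arm_command([
  {"fingers":5,"tx":0,"ty":0,"tz":1,"ax":0,"ay":0,"az":0},
  {"fingers":5,"tx":0,"ty":0,"tz":2,"ax":0,"ay":0,"az":0},
  {"fingers":5,"tx":0,"ty":0,"tz":2,"ax":0,"ay":0,"az":0},
])

```text
time: 32.2
ee_pos: [0.6449, -0.0733, 0.1548]
eef_rot: [-0.001, 0.724, 0.689, -0.001]
ft_force: [-0.0, 0.2, 0.7]
gripper_width: 0.53
gripper_force: 0.0
```

```bash
python3 - <<'E'
from h import *
plan((*bx(.035,-.122),.121,87))
c=camera('wrist');W=fworld(c);z=W[...,2];k=bx(.035,-.122)
q=W[(z>.123)&(z<.145)&(np.hypot(W[...,0]-k[0],W[...,1]-k[1])<.025)];print(len(q))
if len(q): print(np.percentile(q[:,2],90),cv2.minAreaRect((q[:,:2]*1000).astype(np.float32)))
E
```

```text
t 32.2 tcp [ 0.6449 -0.0733  0.1548] xang 87.2 F [-0.   0.2  0.7] w 4.98 gf 0.0 q7 -0.35
(np.float64(0.643067047054771), np.float64(-0.07516456170856103), 0.121, 87) t cm [-0.2  -0.17  3.38] a deg [-0.2 -0.   0.2]
1085
0.13885234044799888 ((643.3486938476562, -75.27505493164062), (43.34689712524414, 12.089180946350098), 86.89561462402344)
```

Request:
arm_command([
  {"fingers":5,"tx":-0.2,"ty":-0.15,"tz":2,"ax":0,"ay":0,"az":0},
  {"fingers":5,"tx":-0.2,"ty":-0.15,"tz":3.4,"ax":0,"ay":0,"az":0},
  {"fingers":5,"tx":-0.2,"ty":-0.15,"tz":3.4,"ax":0,"ay":0,"az":0},
  {"fingers":0.5,"tx":-0.2,"ty":-0.15,"tz":3.4,"ax":0,"ay":0,"az":0},
  {"fingers":0.5,"tx":-0.2,"ty":-0.15,"tz":3.4,"ax":0,"ay":0,"az":0},
  {"fingers":0.5,"tx":-0.2,"ty":-0.15,"tz":3.4,"ax":0,"ay":0,"az":0},
  {"fingers":0.5,"tx":-0.2,"ty":-0.15,"tz":3.4,"ax":0,"ay":0,"az":0},
])

```text
time: 33.12
ee_pos: [0.6433, -0.0771, 0.1221]
eef_rot: [-0.001, 0.725, 0.688, -0.001]
ft_force: [-6.2, 0.9, 4.3]
gripper_width: 0.145
gripper_force: 3.3
```

Request:
arm_command([
  {"fingers":0.5,"tx":0,"ty":0,"tz":0.4,"ax":0,"ay":0,"az":0},
  {"fingers":0.5,"tx":0,"ty":0,"tz":0.85,"ax":0,"ay":0,"az":0},
  {"fingers":0.5,"tx":0,"ty":0,"tz":0.95,"ax":0,"ay":0,"az":0},
  {"fingers":0.5,"tx":0,"ty":0,"tz":0.95,"ax":0,"ay":0,"az":0},
])

```text
time: 33.62
ee_pos: [0.6426, -0.077, 0.1142]
eef_rot: [-0.001, 0.725, 0.688, -0.002]
ft_force: [-8.4, 0.2, 14.8]
gripper_width: 0.128
gripper_force: 30.0
```

Request:
arm_command([
  {"fingers":0.5,"tx":0,"ty":0,"tz":0,"ax":0,"ay":0,"az":9},
  {"fingers":0.5,"tx":0,"ty":0,"tz":0,"ax":0,"ay":0,"az":19},
  {"fingers":0.5,"tx":0,"ty":0,"tz":0,"ax":0,"ay":0,"az":29},
  {"fingers":0.5,"tx":0,"ty":0,"tz":0,"ax":0,"ay":0,"az":39},
  {"fingers":0.5,"tx":0,"ty":0,"tz":0,"ax":0,"ay":0,"az":49},
  {"fingers":0.5,"tx":0,"ty":0,"tz":0,"ax":0,"ay":0,"az":59},
  {"fingers":0.5,"tx":0,"ty":0,"tz":0,"ax":0,"ay":0,"az":69},
  {"fingers":0.5,"tx":0,"ty":0,"tz":0,"ax":0,"ay":0,"az":79},
])

```text
time: 34.62
ee_pos: [0.6422, -0.0765, 0.1142]
eef_rot: [-0.0, 0.998, 0.067, -0.002]
ft_force: [-8.7, 0.6, 13.8]
gripper_width: 0.127
gripper_force: 30.0
```

Request:
arm_command([
  {"fingers":0.5,"tx":0,"ty":0,"tz":0,"ax":0,"ay":0,"az":8},
  {"fingers":0.5,"tx":0,"ty":0,"tz":0,"ax":0,"ay":0,"az":11},
  {"fingers":0.5,"tx":0,"ty":0,"tz":0,"ax":0,"ay":0,"az":11},
])

```text
time: 35.0
ee_pos: [0.6422, -0.0765, 0.1142]
eef_rot: [-0.0, 1.0, -0.026, -0.002]
ft_force: [-8.2, 0.5, 15.4]
gripper_width: 0.123
gripper_force: 30.0
```

```bash
python3 -c "
from h import *
plan((*bx(.035,-.122),.121,-3))"
```

```text
t 35.0 tcp [ 0.6422 -0.0765  0.1142] xang -3.0 F [-8.2  0.5 15.4] w 1.16 gf 30.0 q7 -1.62
(np.float64(0.643067047054771), np.float64(-0.07516456170856103), 0.121, -3) t cm [ 0.08 -0.14 -0.68] a deg [-0.   0.3 -0. ]
```

Request:
arm_command([
  {"fingers":0.5,"tx":0,"ty":0,"tz":-0.5,"ax":0,"ay":0,"az":0},
  {"fingers":0.5,"tx":0,"ty":0,"tz":-0.8,"ax":0,"ay":0,"az":0},
  {"fingers":4,"tx":0,"ty":0,"tz":-0.8,"ax":0,"ay":0,"az":0},
  {"fingers":4,"tx":0,"ty":0,"tz":-0.8,"ax":0,"ay":0,"az":0},
  {"fingers":5,"tx":0,"ty":0,"tz":-4,"ax":0,"ay":0,"az":0},
  {"fingers":5,"tx":0,"ty":0,"tz":-8,"ax":0,"ay":0,"az":0},
  {"fingers":5,"tx":0,"ty":0,"tz":-10,"ax":0,"ay":0,"az":0},
  {"fingers":5,"tx":0,"ty":0,"tz":-10,"ax":0,"ay":0,"az":0},
])

```text
time: 36.0
ee_pos: [0.6462, -0.0772, 0.214]
eef_rot: [0.0, 1.0, -0.026, 0.002]
ft_force: [0.5, -0.2, -0.5]
gripper_width: 0.533
gripper_force: 0.0
```

```bash
python3 - <<'E'
from h import *
plan((*bx(.04,.09),.2,155))
c=camera('wrist');W=fworld(c);z=W[...,2]
for k,lo in((bx(.035,-.122),.123),(bx(.04,.09),.118)):
    q=W[(z>lo)&(z<.145)&(np.hypot(W[...,0]-k[0],W[...,1]-k[1])<.03)];print(len(q))
    if len(q): print(np.percentile(q[:,2],90),cv2.minAreaRect((q[:,:2]*1000).astype(np.float32)))
E
```

```text
t 36.0 tcp [ 0.6462 -0.0772  0.214 ] xang -3.0 F [ 0.5 -0.2 -0.5] w 5.01 gf 0.0 q7 -1.6
(np.float64(0.659155417452048), np.float64(0.1362832198781939), 0.2, 155) t cm [  0.17 -21.38   1.4 ] a deg [ 3.00e-01 -1.00e-01 -1.58e+02]
675
0.13895732663558158 ((644.0947265625, -75.01505279541016), (11.465479850769043, 42.98759460449219), 87.01634979248047)
500
0.13455590295657094 ((659.5497436523438, 134.51414489746094), (9.96129035949707, 42.00540542602539), 67.33594512939453)
```

Request:
arm_command([
  {"fingers":5,"tx":0,"ty":-2.5,"tz":0,"ax":0,"ay":0,"az":-9},
  {"fingers":5,"tx":0,"ty":-6,"tz":0,"ax":0,"ay":0,"az":-19},
  {"fingers":5,"tx":0,"ty":-10,"tz":0,"ax":0,"ay":0,"az":-29},
  {"fingers":5,"tx":0,"ty":-14,"tz":0,"ax":0,"ay":0,"az":-39},
  {"fingers":5,"tx":0,"ty":-18,"tz":0,"ax":0,"ay":0,"az":-49},
  {"fingers":5,"tx":0.2,"ty":-21.3,"tz":0,"ax":0,"ay":0,"az":-59},
  {"fingers":5,"tx":0.2,"ty":-21.3,"tz":0,"ax":0,"ay":0,"az":-69},
  {"fingers":5,"tx":0.2,"ty":-21.3,"tz":0,"ax":0,"ay":0,"az":-79},
])

```text
time: 37.05
ee_pos: [0.6569, 0.1362, 0.2102]
eef_rot: [-0.001, 0.786, 0.619, -0.001]
ft_force: [0.0, 0.1, 1.3]
gripper_width: 0.53
gripper_force: 0.0
```

Request:
arm_command([
  {"fingers":5,"tx":0,"ty":0,"tz":0,"ax":0,"ay":0,"az":-10},
  {"fingers":5,"tx":0,"ty":0,"tz":0,"ax":0,"ay":0,"az":-20},
  {"fingers":5,"tx":0,"ty":0,"tz":0,"ax":0,"ay":0,"az":-30},
  {"fingers":5,"tx":0,"ty":0,"tz":1,"ax":0,"ay":0,"az":-40},
  {"fingers":5,"tx":0,"ty":0,"tz":2,"ax":0,"ay":0,"az":-50},
  {"fingers":5,"tx":0,"ty":0,"tz":3,"ax":0,"ay":0,"az":-60},
  {"fingers":5,"tx":0,"ty":0,"tz":4,"ax":0,"ay":0,"az":-70},
  {"fingers":5,"tx":0,"ty":0,"tz":5,"ax":0,"ay":0,"az":-80},
])

```text
time: 38.05
ee_pos: [0.6569, 0.1354, 0.1601]
eef_rot: [-0.001, 0.205, 0.979, -0.0]
ft_force: [0.3, 0.3, -0.0]
gripper_width: 0.531
gripper_force: 0.0
```

Request:
arm_command([
  {"fingers":5,"tx":0,"ty":0,"tz":0,"ax":0,"ay":0,"az":0},
  {"fingers":5,"tx":0,"ty":0,"tz":0,"ax":0,"ay":0,"az":0},
])

```text
time: 38.3
ee_pos: [0.6577, 0.1356, 0.1619]
eef_rot: [-0.001, 0.209, 0.978, 0.0]
ft_force: [0.7, 0.2, 0.4]
gripper_width: 0.534
gripper_force: 0.0
```

```bash
cat >> h.py <<'E'
def key():
    c=camera('wrist');W=fworld(c);z=W[...,2];k=bx(.04,.09)
    q=W[(z>.122)&(z<.145)&(np.hypot(W[...,0]-k[0],W[...,1]-k[1])<.025)];print(len(q),np.percentile(q[:,2],90),cv2.minAreaRect((q[:,:2]*1000).astype(np.float32)))
E
python3 - <<'E'
from h import *
key();plan((*bx(.04,.09),.113,157))
E
```

```text
709 0.13450000877261453 ((658.6981811523438, 135.8064422607422), (8.768030166625977, 40.62283706665039), 65.97314453125)
t 38.35 tcp [0.6579 0.1357 0.1624] xang 155.9 F [ 1.1  0.3 -0.3] w 4.99 gf 0.0 q7 0.4
(np.float64(0.659155417452048), np.float64(0.1362832198781939), 0.113, 157) t cm [-0.1   0.1   4.94] a deg [ 0.  -0.  -1.1]
```

Request:
arm_command([
  {"fingers":5,"tx":0,"ty":0.1,"tz":2.5,"ax":0,"ay":0,"az":0},
  {"fingers":5,"tx":0,"ty":0.1,"tz":4.8,"ax":0,"ay":0,"az":0},
  {"fingers":5,"tx":0,"ty":0.1,"tz":4.8,"ax":0,"ay":0,"az":0},
  {"fingers":0.3,"tx":0,"ty":0.1,"tz":4.8,"ax":0,"ay":0,"az":0},
  {"fingers":0.3,"tx":0,"ty":0.1,"tz":4.8,"ax":0,"ay":0,"az":0},
  {"fingers":0.3,"tx":0,"ty":0.1,"tz":4.8,"ax":0,"ay":0,"az":0},
  {"fingers":0.3,"tx":0,"ty":0.1,"tz":4.8,"ax":0,"ay":0,"az":0},
  {"fingers":0.3,"tx":0,"ty":0.1,"tz":4.8,"ax":0,"ay":0,"az":0},
], squeeze=45)

```text
time: 39.35
ee_pos: [0.658, 0.1353, 0.1148]
eef_rot: [-0.0, 0.208, 0.978, -0.001]
ft_force: [-3.1, -2.4, 3.1]
gripper_width: 0.095
gripper_force: 45.0
```

Request:
arm_command([
  {"fingers":0.3,"tx":0,"ty":0,"tz":0,"ax":0,"ay":0,"az":9},
  {"fingers":0.3,"tx":0,"ty":0,"tz":0,"ax":0,"ay":0,"az":18},
  {"fingers":0.3,"tx":0,"ty":0,"tz":0,"ax":0,"ay":0,"az":27},
  {"fingers":0.3,"tx":0,"ty":0,"tz":0,"ax":0,"ay":0,"az":36},
  {"fingers":0.3,"tx":0,"ty":0,"tz":0,"ax":0,"ay":0,"az":45},
  {"fingers":0.3,"tx":0,"ty":0,"tz":0,"ax":0,"ay":0,"az":54},
  {"fingers":0.3,"tx":0,"ty":0,"tz":0,"ax":0,"ay":0,"az":63},
  {"fingers":0.3,"tx":0,"ty":0,"tz":0,"ax":0,"ay":0,"az":72},
])

```text
time: 40.35
ee_pos: [0.6584, 0.1355, 0.1147]
eef_rot: [0.001, 0.745, 0.667, -0.0]
ft_force: [-0.7, -0.9, 1.7]
gripper_width: 0.092
gripper_force: 45.0
```

```bash
python3 - <<'E'
from h import *
plan((*bx(.04,.09),.114,84));print(st()['torque'])
E
```

```text
t 40.35 tcp [0.6584 0.1355 0.1147] xang 83.7 F [-0.7 -0.9  1.7] w 0.87 gf 45.0 q7 -0.68
(np.float64(0.659155417452048), np.float64(0.1362832198781939), 0.114, 84) t cm [0.09 0.07 0.07] a deg [ 0.   0.1 -0.3]
[-0.55036018  0.14957957  0.1553808 ]
```

Request:
arm_command([
  {"fingers":0.3,"tx":0,"ty":0,"tz":0,"ax":0,"ay":0,"az":9},
  {"fingers":0.3,"tx":0,"ty":0,"tz":0,"ax":0,"ay":0,"az":18},
  {"fingers":0.3,"tx":0,"ty":0,"tz":0,"ax":0,"ay":0,"az":27},
  {"fingers":0.3,"tx":0,"ty":0,"tz":0,"ax":0,"ay":0,"az":36},
  {"fingers":0.3,"tx":0,"ty":0,"tz":0,"ax":0,"ay":0,"az":45},
  {"fingers":0.3,"tx":0,"ty":0,"tz":0,"ax":0,"ay":0,"az":54},
  {"fingers":0.3,"tx":0,"ty":0,"tz":0,"ax":0,"ay":0,"az":63},
  {"fingers":0.3,"tx":0,"ty":0,"tz":0,"ax":0,"ay":0,"az":72},
])

```text
time: 41.35
ee_pos: [0.6587, 0.1351, 0.1148]
eef_rot: [0.001, 0.995, 0.102, 0.0]
ft_force: [0.3, -2.9, 0.9]
gripper_width: 0.093
gripper_force: 45.0
```

```bash
python3 - <<'E'
from h import *
plan((*bx(.04,.09),.114,12));print(st()['torque'],st()['joint_positions'].round(2))
E
```

```text
t 41.35 tcp [0.6587 0.1351 0.1148] xang 11.7 F [ 0.3 -2.9  0.9] w 0.88 gf 45.0 q7 -1.69
(np.float64(0.659155417452048), np.float64(0.1362832198781939), 0.114, 12) t cm [ 0.07 -0.1   0.08] a deg [ 0.1 -0.  -0.3]
[-0.63269951  0.08852965  0.20346285] [-0.19  0.77 -0.1   1.54  0.09  0.84 -1.69]
```

Request:
arm_command([
  {"fingers":0.3,"tx":0,"ty":0,"tz":0,"ax":0,"ay":0,"az":8},
  {"fingers":0.3,"tx":0,"ty":0,"tz":0,"ax":0,"ay":0,"az":16},
  {"fingers":0.3,"tx":0,"ty":0,"tz":0,"ax":0,"ay":0,"az":24},
  {"fingers":0.3,"tx":0,"ty":0,"tz":0,"ax":0,"ay":0,"az":32},
  {"fingers":0.3,"tx":0,"ty":0,"tz":0,"ax":0,"ay":0,"az":32},
])

```text
time: 41.98
ee_pos: [0.6586, 0.135, 0.1147]
eef_rot: [0.001, 0.985, -0.173, 0.0]
ft_force: [-0.1, -4.5, 2.3]
gripper_width: 0.099
gripper_force: 45.0
```

```bash
python3 - <<'E'
from h import *
plan();print(st()['torque'],st()['joint_positions'].round(2))
E
```

```text
t 41.98 tcp [0.6586 0.135  0.1147] xang -20.0 F [-0.1 -4.5  2.3] w 0.93 gf 45.0 q7 -2.12
[-0.91935702  0.07754695 -0.03206162] [-0.28  0.77  0.06  1.54 -0.05  0.84 -2.12]
```

Request:
arm_command([
  {"fingers":0.3,"tx":0,"ty":0,"tz":0,"ax":0,"ay":0,"az":8},
  {"fingers":0.3,"tx":0,"ty":0,"tz":0,"ax":0,"ay":0,"az":16},
  {"fingers":0.3,"tx":0,"ty":0,"tz":0,"ax":0,"ay":0,"az":24},
])

```text
time: 42.35
ee_pos: [0.6586, 0.1348, 0.1148]
eef_rot: [0.001, 0.927, -0.375, 0.001]
ft_force: [-1.3, -4.3, 3.1]
gripper_width: 0.093
gripper_force: 45.0
```

```bash
python3 - <<'E'
from h import *
plan();print(st()['torque'],st()['joint_positions'].round(2))
E
```

```text
t 42.35 tcp [0.6586 0.1348 0.1148] xang -44.1 F [-1.3 -4.3  3.1] w 0.87 gf 45.0 q7 -2.45
[-0.92316472  0.15013664  0.24153602] [-0.34  0.77  0.17  1.54 -0.16  0.84 -2.45]
```

Request:
arm_command([
  {"fingers":4,"tx":0,"ty":0,"tz":0,"ax":0,"ay":0,"az":0},
  {"fingers":4,"tx":0,"ty":0,"tz":0,"ax":0,"ay":0,"az":0},
  {"fingers":5,"tx":0,"ty":0,"tz":-3,"ax":0,"ay":0,"az":0},
  {"fingers":5,"tx":0,"ty":0,"tz":-5,"ax":0,"ay":0,"az":0},
  {"fingers":5,"tx":0,"ty":0,"tz":-5,"ax":0,"ay":0,"az":-9},
  {"fingers":5,"tx":0,"ty":0,"tz":-5,"ax":0,"ay":0,"az":-19},
  {"fingers":5,"tx":0,"ty":0,"tz":-5,"ax":0,"ay":0,"az":-29},
  {"fingers":5,"tx":0,"ty":0,"tz":-5,"ax":0,"ay":0,"az":-39},
])

```text
time: 43.35
ee_pos: [0.6582, 0.1375, 0.1644]
eef_rot: [-0.001, 0.999, -0.039, -0.0]
ft_force: [-0.2, 0.2, -0.3]
gripper_width: 0.531
gripper_force: 0.0
```

Request:
arm_command([
  {"fingers":5,"tx":0,"ty":0,"tz":0,"ax":0,"ay":0,"az":-10},
  {"fingers":5,"tx":0,"ty":0,"tz":0,"ax":0,"ay":0,"az":-20},
  {"fingers":5,"tx":0,"ty":0,"tz":0,"ax":0,"ay":0,"az":-30},
  {"fingers":5,"tx":0,"ty":0,"tz":0,"ax":0,"ay":0,"az":-40},
  {"fingers":5,"tx":0,"ty":0,"tz":0,"ax":0,"ay":0,"az":-50},
  {"fingers":5,"tx":0,"ty":0,"tz":0,"ax":0,"ay":0,"az":-60},
  {"fingers":5,"tx":0,"ty":0,"tz":0,"ax":0,"ay":0,"az":-70},
  {"fingers":5,"tx":0,"ty":0,"tz":0,"ax":0,"ay":0,"az":-80},
])

```text
time: 44.35
ee_pos: [0.6583, 0.1373, 0.1646]
eef_rot: [-0.0, 0.791, 0.612, 0.0]
ft_force: [-0.6, -0.3, 0.7]
gripper_width: 0.53
gripper_force: 0.0
```

Request:
arm_command([
  {"fingers":5,"tx":0,"ty":0,"tz":0,"ax":0,"ay":0,"az":-10},
  {"fingers":5,"tx":0,"ty":0,"tz":0,"ax":0,"ay":0,"az":-20},
  {"fingers":5,"tx":0,"ty":0,"tz":0,"ax":0,"ay":0,"az":-30},
  {"fingers":5,"tx":0,"ty":0,"tz":0,"ax":0,"ay":0,"az":-40},
  {"fingers":5,"tx":0,"ty":0,"tz":0,"ax":0,"ay":0,"az":-50},
  {"fingers":5,"tx":0,"ty":0,"tz":0,"ax":0,"ay":0,"az":-60},
  {"fingers":5,"tx":0,"ty":0,"tz":0,"ax":0,"ay":0,"az":-60},
  {"fingers":5,"tx":0,"ty":0,"tz":0,"ax":0,"ay":0,"az":-60},
])

```text
time: 45.35
ee_pos: [0.6583, 0.1367, 0.1645]
eef_rot: [-0.0, 0.384, 0.924, 0.0]
ft_force: [-0.2, 0.2, -0.3]
gripper_width: 0.531
gripper_force: 0.0
```

```bash
python3 - <<'E'
from h import *
key();plan((*bx(.04,.09),.114,137))
E
```

```text
684 0.1344065315532861 ((658.7959594726562, 136.09634399414062), (9.002671241760254, 40.984031677246094), 46.160404205322266)
t 45.4 tcp [0.6584 0.1366 0.1646] xang 134.9 F [ 0.6  0.2 -0.3] w 5.01 gf 0.0 q7 0.11
(np.float64(0.659155417452048), np.float64(0.1362832198781939), 0.114, 137) t cm [-0.08  0.03  5.06] a deg [ 0.  -0.  -2.1]
```

Request:
arm_command([
  {"fingers":5,"tx":0,"ty":0,"tz":2.5,"ax":0,"ay":0,"az":-1.3},
  {"fingers":5,"tx":0,"ty":0,"tz":5,"ax":0,"ay":0,"az":-1.3},
  {"fingers":5,"tx":0,"ty":0,"tz":5,"ax":0,"ay":0,"az":-1.3},
  {"fingers":0.3,"tx":0,"ty":0,"tz":5,"ax":0,"ay":0,"az":-1.3},
  {"fingers":0.3,"tx":0,"ty":0,"tz":5,"ax":0,"ay":0,"az":-1.3},
  {"fingers":0.3,"tx":0,"ty":0,"tz":5,"ax":0,"ay":0,"az":-1.3},
  {"fingers":0.3,"tx":0,"ty":0,"tz":5,"ax":0,"ay":0,"az":-1.3},
  {"fingers":0.3,"tx":0,"ty":0,"tz":5,"ax":0,"ay":0,"az":-1.3},
])

```text
time: 46.4
ee_pos: [0.6578, 0.1357, 0.1148]
eef_rot: [-0.0, 0.372, 0.928, -0.001]
ft_force: [-2.4, -1.8, 4.2]
gripper_width: 0.094
gripper_force: 45.0
```

Request:
arm_command([
  {"fingers":0.3,"tx":0,"ty":0,"tz":0,"ax":0,"ay":0,"az":8},
  {"fingers":0.3,"tx":0,"ty":0,"tz":0,"ax":0,"ay":0,"az":16},
  {"fingers":0.3,"tx":0,"ty":0,"tz":0,"ax":0,"ay":0,"az":24},
])

```text
time: 46.78
ee_pos: [0.658, 0.1358, 0.1148]
eef_rot: [0.0, 0.559, 0.829, -0.001]
ft_force: [-0.8, -1.4, 2.1]
gripper_width: 0.094
gripper_force: 45.0
```

```bash
python3 - <<'E'
from h import *
plan();print(st()['torque'])
E
```

```text
t 46.77 tcp [0.658  0.1358 0.1148] xang 112.1 F [-0.8 -1.4  2.1] w 0.88 gf 45.0 q7 -0.25
[-0.37348698  0.25152071  0.22991753]
```

Request:
arm_command([
  {"fingers":0.3,"tx":0,"ty":0,"tz":0,"ax":0,"ay":0,"az":6},
  {"fingers":0.3,"tx":0,"ty":0,"tz":0,"ax":0,"ay":0,"az":12},
  {"fingers":0.3,"tx":0,"ty":0,"tz":0,"ax":0,"ay":0,"az":18},
])

```text
time: 47.15
ee_pos: [0.6582, 0.1359, 0.1148]
eef_rot: [0.001, 0.68, 0.733, -0.001]
ft_force: [-0.6, -1.8, 2.8]
gripper_width: 0.108
gripper_force: 53.1
```

```bash
python3 - <<'E'
from h import *
plan();print(st()['torque'])
E
```

```text
t 47.15 tcp [0.6582 0.1359 0.1148] xang 94.3 F [-0.6 -1.8  2.8] w 1.02 gf 53.1 q7 -0.51
[-0.48377435  0.27206831  1.1113877 ]
```

Request:
arm_command([
  {"fingers":0.3,"tx":0,"ty":0,"tz":0,"ax":0,"ay":0,"az":4},
  {"fingers":0.3,"tx":0,"ty":0,"tz":0,"ax":0,"ay":0,"az":7},
])

```text
time: 47.4
ee_pos: [0.658, 0.1365, 0.1148]
eef_rot: [0.0, 0.723, 0.691, -0.0]
ft_force: [-1.7, -1.4, 2.7]
gripper_width: 0.129
gripper_force: 58.4
```

```bash
python3 - <<'E'
from h import *
plan();print(st()['torque'])
E
```

```text
t 47.4 tcp [0.658  0.1365 0.1148] xang 87.5 F [-1.7 -1.4  2.7] w 1.21 gf 58.4 q7 -0.61
[-0.28818076  0.35581334  1.25885487]
```

Torque jumped from 0.23 to over 1.1 N m and the fingers wedged open, so the key is at its stop. I'll release it in place and check.

Request:
arm_command([
  {"fingers":4,"tx":0,"ty":0,"tz":0,"ax":0,"ay":0,"az":0},
  {"fingers":5,"tx":0,"ty":0,"tz":0,"ax":0,"ay":0,"az":0},
  {"fingers":5,"tx":0,"ty":0,"tz":0,"ax":0,"ay":0,"az":0},
  {"fingers":5,"tx":0,"ty":0,"tz":-3,"ax":0,"ay":0,"az":0},
  {"fingers":5,"tx":0,"ty":0,"tz":-5,"ax":0,"ay":0,"az":0},
  {"fingers":5,"tx":0,"ty":0,"tz":-5,"ax":0,"ay":0,"az":0},
  {"fingers":5,"tx":0,"ty":0,"tz":-5,"ax":0,"ay":0,"az":0},
])

```text
time: 48.28
ee_pos: [0.6578, 0.1361, 0.1635]
eef_rot: [-0.0, 0.724, 0.69, -0.001]
ft_force: [-1.5, 0.1, -0.3]
gripper_width: 0.532
gripper_force: 0.0
```

```bash
python3 - <<'E'
from h import *
key();plan((*bx(.04,.09),.114,97))
E
```

```text
738 0.13441982170121491 ((659.1113891601562, 136.3751678466797), (9.243842124938965, 41.09489822387695), 15.193723678588867)
t 48.33 tcp [0.6576 0.1361 0.1633] xang 87.3 F [-0.5  0.5  0. ] w 5.0 gf 0.0 q7 -0.58
(np.float64(0.659155417452048), np.float64(0.1362832198781939), 0.114, 97) t cm [0.03 0.16 4.92] a deg [-0.1  0.  -9.7]
```

Wing is at 105.2°. Full winding from the box axis (-3° - 252°) would put it at 104.9°, so it is fully wound. I'll retreat and do a final check.

Request:
arm_command([
  {"fingers":5,"tx":0,"ty":0,"tz":-5,"ax":0,"ay":0,"az":0},
  {"fingers":5,"tx":0,"ty":-4,"tz":-10,"ax":0,"ay":0,"az":0},
  {"fingers":5,"tx":-4,"ty":-9,"tz":-12,"ax":0,"ay":0,"az":0},
  {"fingers":5,"tx":-8,"ty":-14,"tz":-12,"ax":0,"ay":0,"az":10},
  {"fingers":5,"tx":-12,"ty":-18,"tz":-12,"ax":0,"ay":0,"az":20},
  {"fingers":5,"tx":-14,"ty":-20,"tz":-12,"ax":0,"ay":0,"az":30},
  {"fingers":5,"tx":-14,"ty":-20,"tz":-12,"ax":0,"ay":0,"az":40},
  {"fingers":5,"tx":-14,"ty":-20,"tz":-12,"ax":0,"ay":0,"az":50},
])

```text
time: 49.32
ee_pos: [0.4512, 0.0054, 0.2839]
eef_rot: [-0.0, 0.949, 0.317, -0.001]
ft_force: [-0.0, -0.2, -0.0]
gripper_width: 0.533
gripper_force: 0.0
```

```bash
python3 - <<'E'
from h import *
plan();a=camera('top');im=a['pixels'];b=camera('wrist')
A=cv2.resize(im[90:280,60:420],(800,422),interpolation=cv2.INTER_CUBIC);save('fin',A)
c=b;W=fworld(c);z=W[...,2];k=bx(.035,-.122)
q=W[(z>.123)&(z<.145)&(np.hypot(W[...,0]-k[0],W[...,1]-k[1])<.03)]
if len(q):print(np.percentile(q[:,2],90),cv2.minAreaRect((q[:,:2]*1000).astype(np.float32)))
key()
E
```

```text
t 49.33 tcp [0.4512 0.0054 0.2839] xang 36.9 F [-0.  -0.2 -0. ] w 5.01 gf 0.0 q7 -1.12
0.13861345018788038 ((643.1357421875, -74.77214050292969), (13.450793266296387, 44.07345962524414), 85.99900817871094)Traceback (most recent call last):
  File "<stdin>", line 7, in <module>
  File "h.py", line 46, in key
    q=W[(z>.122)&(z<.145)&(np.hypot(W[...,0]-k[0],W[...,1]-k[1])<.025)];print(len(q),np.percentile(q[:,2],90),cv2.minAreaRect((q[:,:2]*1000).astype(np.float32)))
                                                                                     ~~~~~~~~~~~~~^^^^^^^^^^^
    return _quantile_unchecked(
        a, q, axis, out, overwrite_input, method, keepdims, weights)
    return _ureduce(a,
                    func=_quantile_ureduce_func,
    ...<5 lines>...
                    overwrite_input=overwrite_input,
                    method=method)
    r = func(a, **kwargs)
    result = _quantile(arr,
                       quantiles=q,
    ...<2 lines>...
                       out=out,
                       weights=wgt)
    slices_having_nans = np.isnan(arr[-1, ...])
                                  ~~~^^^^^^^^^
IndexError: index -1 is out of bounds for axis 0 with size 0
```

View pics/fin.png

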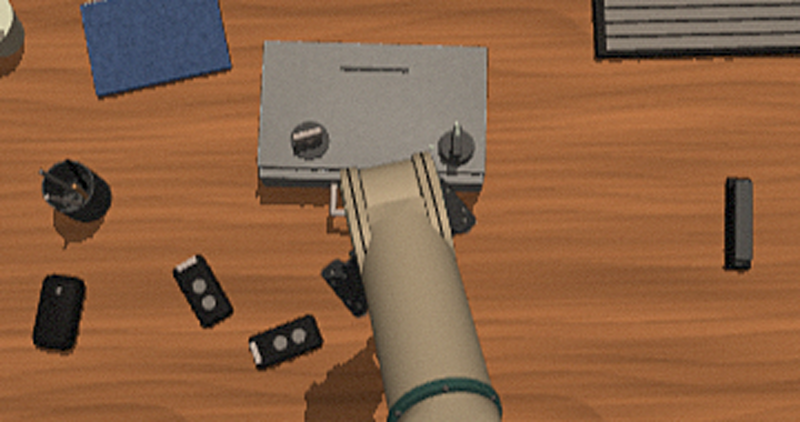

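The final view shows the drawer shut, the knob (457,143) pointing forward and standing up, the key (308,140) wound, and the bystanders where they were. Handing in.

```bash
python3 -c "
from rig import hand_in
print(hand_in())"
```

```text
the job is handed in; nothing more can be done
None
```

I put the fob, power bank and recorder (no earbud case was there) in the drawer, shut and locked it, wound the timer key to its stop, and handed the job in at about 50 s; no verdict came back.

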